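# Sort die plungers with a go/no-go gap gauge

## Robot

A 7-joint arm with a two-finger parallel gripper is mounted at the origin on the work surface. World frame = base frame: x ahead of the robot, y to its left, z up, the work surface at z = 0. Lengths are in m, angles in rad, forces in N, time in s.
With the tool pointing down it reaches from about 0.425 to 1.025 m from the base axis. Payload 9.4 kg.
Tool frame: the origin (TCP) lies between the finger pads; the fingertips stand 25 mm ahead of it and the grasp point (between the pads) lies 6 mm ahead of it (ctrl.tip_reach is the distance from the TCP to the fingertips, in m); z points along the fingers, y is the line along which they close (so a half turn about z gives the same grasp; the last joint's range is limited). The gripper opens to 93 mm and grips with 3 to 60 N. Pads are 15 mm wide; open, the fingers measure 128 mm over their backs; the gripper's body (75 mm by 188 mm) begins 65 mm behind the grasp point.
Start: joints at [-1.388, 0.599, -0.003, 1.599, 0.002, 0.943, -0.08], TCP at [0.186, 0.701, 0.244] pointing down, gripper open.
Joint ranges: [-2.57, 2.57], [-0.35, 1.97], [-1.29, 1.29], [0.11, 2.56], [-1.05, 4.19], [0.11, 1.86], [-2.63, 2.63]. Speed limits (rad/s): [2.22, 2.22, 3.01, 3.01, 3.14, 3.14, 3.14].

## Interface

Orientations are given as [roll, pitch, yaw] about the fixed x, y, z axes, in that order (R = Rz(yaw) Ry(pitch) Rx(roll)).
In Python, from cell import readout, optics, ctrl gives the robot as it stands. The module is installed in compiled form; this text tells all that it offers.
- The arm moves only by the tool move_arm, never from a script. Its argument "steps" is a list of rows, each a list of 5 numbers: the closure, from -1 (fully open) to 1 (shut), so that 0 is half open, then the shift along the tool's x, y, z in mm, then the turn about the tool's z in rad. A call has 1 to 20 rows; each row is the pose to reach, as a shift and turn from the pose commanded when the call began, along the tool's axes at that moment; what a row does not reach only later rows make up. A row lasts 1/10 s, in which the tool goes at most 50 mm and 8.59 degrees, less where a joint would pass 70% of its speed; a pose out of reach is approached as far as the arm can. A call with a gripper value outside its range is refused whole. The fingers move at their own pace and stop on an object; "squeeze" is the grip in N (left out, the last holds). Time passes only in rows, so rows that repeat a pose let the fingers close. It gives the time, the measured TCP pose, the force, the opening and the grip force at its end, in the units of the state.
- readout.state(): the state, without advancing time (a new reading comes with each control period).
- optics.read_camera(name): name is "side" or "top" or "wrist"; returns a dict with "img" (384x512x3 uint8, red, green, blue), "camera_matrix" (3x3 intrinsics, pixels), "T" (4x4, takes a point from camera to world coordinates); the wrist camera has in their place "T_tool_cam" (4x4, takes a point from camera to tool coordinates, whose origin is the TCP and whose axes are the flange's). Camera axes: x right, y up, looking along -z (the intrinsics and any distortion apply to the point x, -y, -z); pixel columns grow to the right and rows downward; lengths in m; the calibration is good to about 2 mm. The wrist camera is an equidistant fisheye: a pixel r from the principal point sees the ray r / f radians off the axis. A picture is of the moment at which its call begins: read the wrist's pose just before it. There is no depth.
- ctrl.job_done(): hands the job in; it is judged then, once.
The state is a dict: "clock": time; "joint_pos": joint angles; "joint_velocities": joint speeds; "effort": joint torques, N m; "tcp_pos": TCP position; "ee_rot": TCP orientation; "contact_force": force on the tool from outside, world axes, zero at the start; "moment": the same for the moment, N m; "opening": finger opening in m; "grip_force": force on a finger pad.
Only numpy, scipy, OpenCV 4.12 (cv2) and the standard library are available. Lean on these libraries where they do the work, as an engineer would, in place of code of your own. Each camera call takes 0.05 s, during which the arm holds its last target. There are 200 camera calls.

## Task

Flip the toggle on the grey box to switch on the gauge's backlight. Then try the three steel die plungers one at a time, upright, in the mouth of the gap gauge, pressing each in only lightly as far as it will go, and stand each upright in its tray before picking up the next: green if it passes the go gap and stops at the no-go gap, yellow if it is too big to enter the go gap, red if it passes the no-go gap too. Leave the blue slug, the die ring and the red case where they are.

Things in the scene. Friction and masses are not known exactly. Their poses are not given: they have to be found in the camera images.
- gauge: steel go/no-go gap gauge, fixed: two jaws with a channel between, open above and at the mouth (gauge's -x end). Origin: underside of the dark plate, on the channel's centre line; x points into the channel, z up. Plate x -45 to 100, 110 mm wide, top at z = 8 mm; jaws z 8 to 34 mm, 90 mm over their outsides. White backlight panel x 84 to 98, 100 mm wide, up to z = 60 mm.
- go_mouth (a point): start of the go gap on the channel's centre line, at gauge x = -30 mm, on the plate's top. The go gap (green stripes) is 32.5 mm wide from here to x = 10 mm; ahead of it a 45-degree flare opens to 56 mm at x = -42 mm. A good plunger has 1.25 mm to spare each side in it. One too big stops in the flare with its axis at about gauge x = -37 mm.
- nogo_step (a point): square step from the go to the no-go gap, on the centre line at gauge x = 10 mm, on the plate's top. The no-go gap (red stripes) is 27.5 mm wide from here to a closing wall at x = 50 mm. A plunger stopped by the step has its axis at about gauge x = 4 mm; one that passes (1.25 mm to spare each side) can run on to x = 37 mm.
- plunger_a: steel die plunger, loose, standing: a plain round body 36 mm tall (its diameter, between 24 and 36 mm, is what is gauged: right, too big or too small; the letter in the name tells nothing), with a round grip stem of 18 mm diameter standing on its centre up to 70 mm (the same on all three). About 150 g. Origin: centre of the underside; z up along its axis.
- plunger_b: steel die plunger, loose, standing: a plain round body 36 mm tall (its diameter, between 24 and 36 mm, is what is gauged: right, too big or too small; the letter in the name tells nothing), with a round grip stem of 18 mm diameter standing on its centre up to 70 mm (the same on all three). About 150 g. Origin: centre of the underside; z up along its axis.
- plunger_c: steel die plunger, loose, standing: a plain round body 36 mm tall (its diameter, between 24 and 36 mm, is what is gauged: right, too big or too small; the letter in the name tells nothing), with a round grip stem of 18 mm diameter standing on its centre up to 70 mm (the same on all three). About 150 g. Origin: centre of the underside; z up along its axis.
- tray_green: green plastic open tray, fixed, 90 x 90 mm outside, walls 4 mm thick and 24 mm high, inner floor 4 mm above the bench; for good plungers. Origin: centre of the underside; z up.
- tray_yellow: yellow plastic open tray, fixed, 90 x 90 mm outside, walls 4 mm thick and 24 mm high, inner floor 4 mm above the bench; for plungers too big. Origin: centre of the underside; z up.
- tray_red: red plastic open tray, fixed, 90 x 90 mm outside, walls 4 mm thick and 24 mm high, inner floor 4 mm above the bench; for plungers too small. Origin: centre of the underside; z up.
- switch_box: grey switch box of the backlight, fixed, 60 x 60 mm, 40 mm high, with a steel bat toggle in the middle of its top. Origin: centre of the underside; z up; the toggle swings along the box's x.
- toggle (a joint): angle of the bat toggle: about -0.4 rad is off (bat leaning to the box's -x, towards the robot), +0.4 is on (leaning to +x). Its pivot lies on the box's top, 40 mm above the bench, on the box's centre. It turns easily (about 1 N at the tip) and, past the middle, falls by itself to the side it leans to, against a firm stop.
- toggle_tip (a point): centre of the round end (10 mm diameter) of the bat toggle, 31 mm from its pivot
- blue_slug: blue plastic cylinder, loose bystander, 44 mm diameter, 75 mm tall, standing. Origin: centre of the underside.
- die_ring: aluminium ring, loose bystander, 52 mm outside and 34 mm inside diameter, 32 mm high, lying flat. Origin: centre of the underside.
- red_case: small red plastic case, loose bystander, 50 x 66 mm, 26 mm high. Origin: centre of the underside.
There are look-alikes about, which are no part of the job. Leave any brown, pink or purple look-alike of the plunger_c alone.

How it is judged:
On the way, in this order (a step that is already met when the one before it is completed fails the run):
1. the toggle is flipped on (value of joint toggle above 0.3 rad), for 0.1 s.
2. a first plunger is tried in the gauge as far as it goes (((x of plunger_a in the frame of gauge between -0.0005 and 0.045 m and y of plunger_a in the frame of gauge between -0.006 and 0.006 m and z of plunger_a in the frame of gauge below 0.022 m) or (x of plunger_b in the frame of gauge between -0.0405 and 0.045 m and y of plunger_b in the frame of gauge between -0.006 and 0.006 m and z of plunger_b in the frame of gauge below 0.022 m) or (x of plunger_c in the frame of gauge between 0.012 and 0.045 m and y of plunger_c in the frame of gauge between -0.006 and 0.006 m and z of plunger_c in the frame of gauge below 0.022 m))), for 0.1 s.
3. with one plunger standing in its right tray, a second is tried in the gauge ((((x of plunger_a in the frame of tray_green between -0.036 and 0.036 m and y of plunger_a in the frame of tray_green between -0.036 and 0.036 m and z of plunger_a in the frame of tray_green below 0.01 m and angle between plunger_a's own z axis and vertical below 0.15 rad) and (x of plunger_b in the frame of gauge between -0.0405 and 0.045 m and y of plunger_b in the frame of gauge between -0.006 and 0.006 m and z of plunger_b in the frame of gauge below 0.022 m)) or ((x of plunger_a in the frame of tray_green between -0.036 and 0.036 m and y of plunger_a in the frame of tray_green between -0.036 and 0.036 m and z of plunger_a in the frame of tray_green below 0.01 m and angle between plunger_a's own z axis and vertical below 0.15 rad) and (x of plunger_c in the frame of gauge between 0.012 and 0.045 m and y of plunger_c in the frame of gauge between -0.006 and 0.006 m and z of plunger_c in the frame of gauge below 0.022 m)) or ((x of plunger_b in the frame of tray_yellow between -0.036 and 0.036 m and y of plunger_b in the frame of tray_yellow between -0.036 and 0.036 m and z of plunger_b in the frame of tray_yellow below 0.01 m and angle between plunger_b's own z axis and vertical below 0.15 rad) and (x of plunger_a in the frame of gauge between -0.0005 and 0.045 m and y of plunger_a in the frame of gauge between -0.006 and 0.006 m and z of plunger_a in the frame of gauge below 0.022 m)) or ((x of plunger_b in the frame of tray_yellow between -0.036 and 0.036 m and y of plunger_b in the frame of tray_yellow between -0.036 and 0.036 m and z of plunger_b in the frame of tray_yellow below 0.01 m and angle between plunger_b's own z axis and vertical below 0.15 rad) and (x of plunger_c in the frame of gauge between 0.012 and 0.045 m and y of plunger_c in the frame of gauge between -0.006 and 0.006 m and z of plunger_c in the frame of gauge below 0.022 m)) or ((x of plunger_c in the frame of tray_red between -0.036 and 0.036 m and y of plunger_c in the frame of tray_red between -0.036 and 0.036 m and z of plunger_c in the frame of tray_red below 0.01 m and angle between plunger_c's own z axis and vertical below 0.15 rad) and (x of plunger_a in the frame of gauge between -0.0005 and 0.045 m and y of plunger_a in the frame of gauge between -0.006 and 0.006 m and z of plunger_a in the frame of gauge below 0.022 m)) or ((x of plunger_c in the frame of tray_red between -0.036 and 0.036 m and y of plunger_c in the frame of tray_red between -0.036 and 0.036 m and z of plunger_c in the frame of tray_red below 0.01 m and angle between plunger_c's own z axis and vertical below 0.15 rad) and (x of plunger_b in the frame of gauge between -0.0405 and 0.045 m and y of plunger_b in the frame of gauge between -0.006 and 0.006 m and z of plunger_b in the frame of gauge below 0.022 m)))), for 0.1 s.
4. with two plungers standing in their right trays, the third is tried in the gauge ((((x of plunger_b in the frame of tray_yellow between -0.036 and 0.036 m and y of plunger_b in the frame of tray_yellow between -0.036 and 0.036 m and z of plunger_b in the frame of tray_yellow below 0.01 m and angle between plunger_b's own z axis and vertical below 0.15 rad) and (x of plunger_c in the frame of tray_red between -0.036 and 0.036 m and y of plunger_c in the frame of tray_red between -0.036 and 0.036 m and z of plunger_c in the frame of tray_red below 0.01 m and angle between plunger_c's own z axis and vertical below 0.15 rad) and (x of plunger_a in the frame of gauge between -0.0005 and 0.045 m and y of plunger_a in the frame of gauge between -0.006 and 0.006 m and z of plunger_a in the frame of gauge below 0.022 m)) or ((x of plunger_a in the frame of tray_green between -0.036 and 0.036 m and y of plunger_a in the frame of tray_green between -0.036 and 0.036 m and z of plunger_a in the frame of tray_green below 0.01 m and angle between plunger_a's own z axis and vertical below 0.15 rad) and (x of plunger_c in the frame of tray_red between -0.036 and 0.036 m and y of plunger_c in the frame of tray_red between -0.036 and 0.036 m and z of plunger_c in the frame of tray_red below 0.01 m and angle between plunger_c's own z axis and vertical below 0.15 rad) and (x of plunger_b in the frame of gauge between -0.0405 and 0.045 m and y of plunger_b in the frame of gauge between -0.006 and 0.006 m and z of plunger_b in the frame of gauge below 0.022 m)) or ((x of plunger_a in the frame of tray_green between -0.036 and 0.036 m and y of plunger_a in the frame of tray_green between -0.036 and 0.036 m and z of plunger_a in the frame of tray_green below 0.01 m and angle between plunger_a's own z axis and vertical below 0.15 rad) and (x of plunger_b in the frame of tray_yellow between -0.036 and 0.036 m and y of plunger_b in the frame of tray_yellow between -0.036 and 0.036 m and z of plunger_b in the frame of tray_yellow below 0.01 m and angle between plunger_b's own z axis and vertical below 0.15 rad) and (x of plunger_c in the frame of gauge between 0.012 and 0.045 m and y of plunger_c in the frame of gauge between -0.006 and 0.006 m and z of plunger_c in the frame of gauge below 0.022 m)))), for 0.1 s.
At the end, for the whole second after the job is handed in: Each plunger stands upright (within 0.15 rad) on the floor of its right tray (good: green, too big: yellow, too small: red), released and at rest; the toggle is on (over 0.3 rad); the blue slug, die ring and red case are within 20 mm of where they were (x of plunger_a in the frame of tray_green between -0.036 and 0.036 m and y of plunger_a in the frame of tray_green between -0.036 and 0.036 m and z of plunger_a in the frame of tray_green below 0.01 m and angle between each of plunger_a, plunger_b, plunger_c's own z axis and vertical below 0.15 rad and x of plunger_b in the frame of tray_yellow between -0.036 and 0.036 m and y of plunger_b in the frame of tray_yellow between -0.036 and 0.036 m and z of plunger_b in the frame of tray_yellow below 0.01 m and x of plunger_c in the frame of tray_red between -0.036 and 0.036 m and y of plunger_c in the frame of tray_red between -0.036 and 0.036 m and z of plunger_c in the frame of tray_red below 0.01 m and linear speed of each of plunger_a, plunger_b, plunger_c below 0.02 m/s and value of joint toggle above 0.3 rad and distance of each of blue_slug, die_ring, red_case from where it was at the start of the episode below 0.02 m); the robot touches nothing.
It fails at once if a bystander is moved by more than 20 mm (distance of any of blue_slug, die_ring, red_case from where it was at the start of the episode above 0.02 m).
It fails at once if a plunger is forced in the gauge (over 60 N) (contact force between any of plunger_a, plunger_b, plunger_c and gauge above 60 N).
It also fails if it takes over 72 s, if anything falls off the work surface, if the arm or the gripper's body presses on something with over 40 N, if the wrist force passes 120 N, or if a joint passes its speed limit or range.

## Working session

There is one attempt and no reset: what is moved stays moved. The work goes in short steps, Python scripts to look and compute and a tool call to move; the robot and the scene stay as the last step left them, time stands still between calls to the robot, and variables do not carry over. Pictures are saved under pics/ and viewed, at most 10 in all, crops included, and the job is handed in when it is done.

Besides the shell and the picture viewer there is one more tool, called after ">>>" in YAML: its name, and indented under it one key for each argument. move_arm: Moves the arm, as the interface text tells. Its arguments: {"type":"object","properties":{"steps":{"type":"array"},"squeeze":{"type":"number"}},"required":["steps"]}

```bash
mkdir -p pics; python3 - <<'E'
from cell import readout, optics, ctrl
import cv2,numpy as np
s=readout.state();print(s['tcp_pos'],s['ee_rot'],s['opening'],s['clock'],ctrl.tip_reach)
for n in ['top','side']:
    c=optics.read_camera(n);cv2.imwrite(f'pics/{n}0.png',c['img'][:,:,::-1]);print(n,c['camera_matrix'].tolist(),np.round(c['T'],4).tolist(),[k for k in c])
    np.savez(n+'0.npz',**{k:v for k,v in c.items()})
    cv2.imwrite(f'pics/{n}0.png',cv2.resize(c['img'][:,:,::-1],(800,600),interpolation=cv2.INTER_CUBIC))
E
```

```text
[0.18614621 0.7002307  0.24274367] [-3.14001239e+00  1.41663643e-04  2.88185247e+00] 0.0930595850818797 0.0 0.025
top [[424.2702882042679, 0.0, 256.10568469114304], [0.0, 424.2702882042679, 188.33815395349552], [0.0, 0.0, 1.0]] [[-0.1126, 0.9656, -0.2346, 0.2818], [-0.9936, -0.1093, 0.027, 0.0268], [0.0004, 0.2361, 0.9717, 1.2149], [0.0, 0.0, 0.0, 1.0]] ['img', 'camera_matrix', 'T']
side [[376.25220655473873, 0.0, 259.7283657966133], [0.0, 376.25220655473873, 187.7883343509003], [0.0, 0.0, 1.0]] [[0.8014, 0.2739, -0.5317, 0.0298], [-0.5981, 0.3796, -0.7059, -0.6608], [0.0085, 0.8837, 0.468, 0.5404], [0.0, 0.0, 0.0, 1.0]] ['img', 'camera_matrix', 'T']
```

View pics/top0.png

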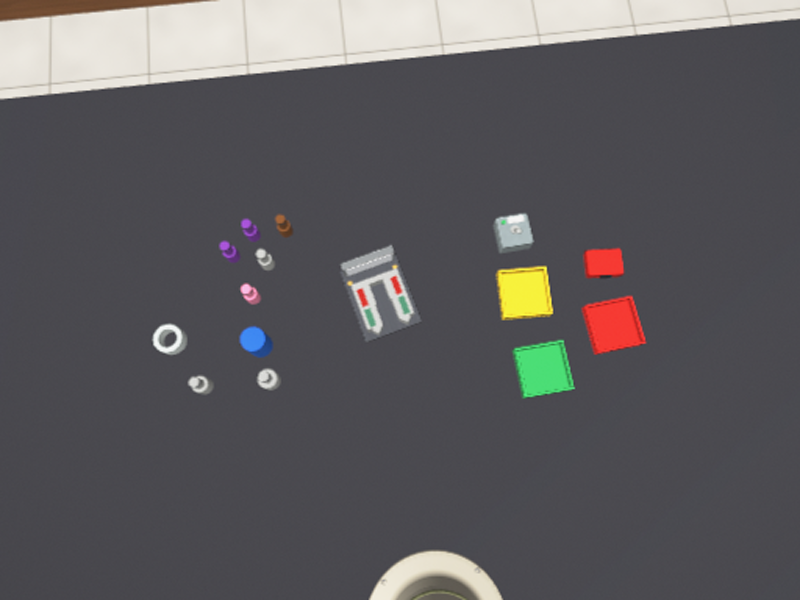

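View pics/side0.png

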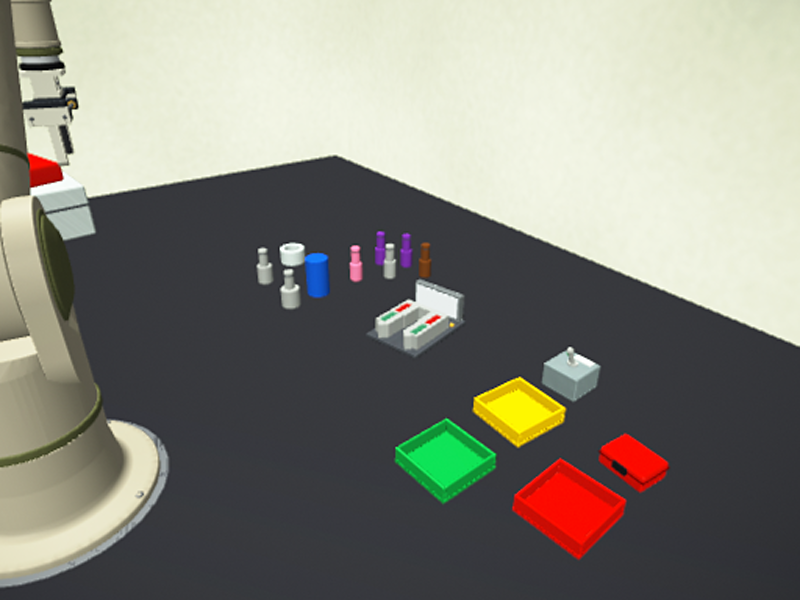

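Top view (800x600): trays green (543,369), yellow (524,293), red (613,325). Gauge (382,292), mouth towards the robot; switch box (514,232). 
Plunger candidates: grey at (200,384), (267,379) and (265,259). The look-alikes are purple (250,230) and (229,251), brown (284,225) and pink (250,293). The three grey ones fit "steel"; confirming in one enlarged crop.

```bash
cat > h.py <<'E'
import numpy as np,cv2
from scipy.spatial.transform import Rotation as R
def load(n):
    return dict(np.load(n+'.npz'))
def bp(c,uv,z):
    K,T=c['camera_matrix'],c['T'];u,v=uv
    d=T[:3,:3]@np.array([(u-K[0,2])/K[0,0],-(v-K[1,2])/K[1,1],-1]);o=T[:3,3]
    return o+d*(z-o[2])/d[2]
def proj(c,P):
    K,T=c['camera_matrix'],c['T'];p=(np.atleast_2d(P)-T[:3,3])@T[:3,:3]
    return np.c_[K[0,2]-K[0,0]*p[:,0]/p[:,2],K[1,2]+K[1,1]*p[:,1]/p[:,2]]
E
python3 - <<'E'
from h import *
c=load('top0');s=load('side0');I=c['img'][:,:,::-1]
out=np.zeros((600,800,3),np.uint8)
def put(x0,y0,w,h,ox,oy,k):
    out[oy:oy+h*k,ox:ox+w*k]=cv2.resize(I[y0:y0+h,x0:x0+w],None,fx=k,fy=k,interpolation=cv2.INTER_CUBIC)
put(90,132,100,124,0,0,4); put(212,150,64,70,404,0,6); put(312,132,36,30,404,424,5)
cv2.imwrite('pics/crop1.png',out)
k=512/800
for n,t in dict(pl1=(200,384),pl2=(267,379),pl3=(265,259),).items(): print(n,bp(c,(t[0]*k,t[1]*k),.05))
for n,t in dict(l1=(263,252),l2=(289,273),l3=(390,247)).items(): print('side',n,bp(s,(t[0]*k,t[1]*k),.07))
# trays by colour, toprim / floor outline
hsv=cv2.cvtColor(I,cv2.COLOR_BGR2HSV)
for n,(a,b),win in [('green',(55,80),(320,210,375,262)),('yellow',(22,35),(310,165,360,210)),('red',(0,6),(368,185,420,230)),('case',(0,6),(368,155,405,180)),('blue',(100,125),(145,200,180,235))]:
    x0,y0,x1,y1=win;m=np.zeros(I.shape[:2],np.uint8)
    m[y0:y1,x0:x1]=((hsv[...,0]>=a)&(hsv[...,0]<=b)&(hsv[...,1]>130))[y0:y1,x0:x1]*255
    pts=cv2.findNonZero(m);r=cv2.minAreaRect(pts);B=cv2.boxPoints(r)
    W=np.array([bp(c,p,.024) for p in B]);
    print(n,W.mean(0).round(4),'sides',np.linalg.norm(W[1]-W[0]).round(3),np.linalg.norm(W[2]-W[1]).round(3))
E
```

```text
pl1 [0.44183631 0.36076241 0.05      ]
pl2 [0.4373609  0.24366038 0.05      ]
pl3 [0.65695332 0.23292902 0.05      ]
side l1 [0.44081229 0.35190454 0.07      ]
side l2 [0.43910531 0.23708356 0.07      ]
side l3 [0.6575925  0.22694375 0.07      ]
green [ 0.4045 -0.2459  0.024 ] sides 0.097 0.092
yellow [ 0.5482 -0.2346  0.024 ] sides 0.097 0.097
red [ 0.4699 -0.3874  0.024 ] sides 0.101 0.094
case [ 0.5877 -0.3898  0.024 ] sides 0.073 0.054
blue [0.5108 0.2656 0.024 ] sides 0.045 0.062
```

View pics/crop1.png

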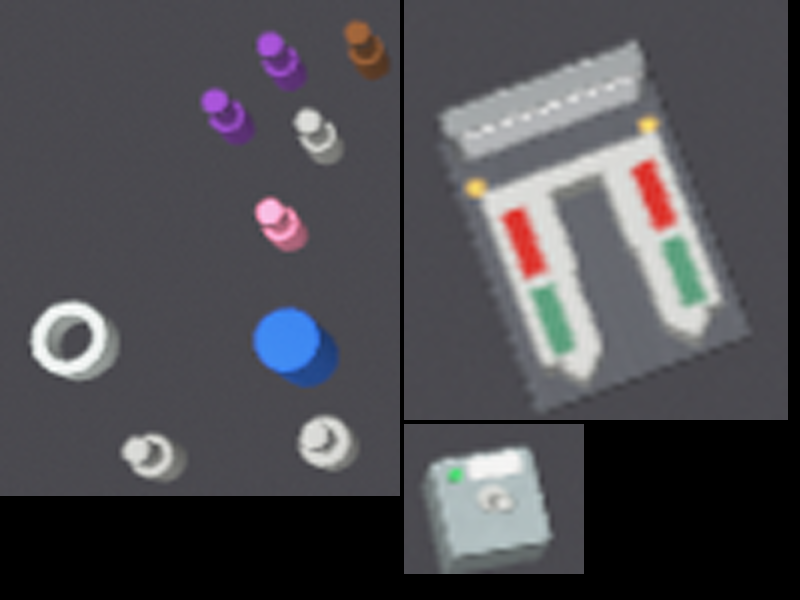

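The crop confirms three bare-steel plungers: stem tops at crop px (134,450), (317,438) and (308,121). The coloured ones are excluded.

```bash
python3 - <<'E'
from h import *
from scipy.optimize import least_squares
c=load('top0');s=load('side0')
A=lambda x,y:((x+.5)/4-.5+90,(y+.5)/4-.5+132)
G=lambda x,y:((x-404+.5)/6-.5+212,(y+.5)/6-.5+150)
B=lambda x,y:((x-404+.5)/5-.5+312,(y-424+.5)/5-.5+132)
S=lambda x,y:((x+.5)*.64-.5,(y+.5)*.64-.5)
for n,t,sd in [('p1',(134,450),(263,251)),('p2',(317,438),(289,272)),('p3',(308,121),(390,246))]:
    print(n,bp(c,A(*t),.07).round(4),bp(s,S(*sd),.07).round(4))
pts=[((540,411),(-45,55,8)),((750,330),(-45,-55,8)),((552,320),(-10,None,34)),((685,271),(-10,None,34)),((524,243),(30,None,34)),((654,195),(30,None,34)),((442,116),(98,50,60)),((638,41),(98,-50,60))]
fixy={2:31,3:-31,4:31,5:-31}
P=[];U=[]
for i,(u,p) in enumerate(pts):
    P.append([p[0],fixy.get(i,p[1]),p[2]]);U.append(G(*u))
P=np.array(P)/1e3;U=np.array(U)
def f(q):
    r=R.from_euler('z',q[2]).apply(P)+[q[0],q[1],0];return (proj(c,r)-U).ravel()
r=least_squares(f,[.6,.05,.3],loss='soft_l1');print('gauge',r.x,np.degrees(r.x[2]),f(r.x).reshape(-1,2).round(1).tolist())
bx=np.array([bp(c,B(*t),.04) for t in [(428,465),(528,448),(550,540),(447,558)]]);print('box top',bx.round(4).tolist(),bx.mean(0),'front dir',np.degrees(np.arctan2(*(bx[0]+bx[1]-bx[2]-bx[3])[1::-1])))
print('tip',bp(c,B(494,499),.0686), bp(s,S(571,351),.0686))
E
```

```text
p1 [0.445  0.3679 0.07  ] [0.443 0.358 0.07 ]
p2 [0.4392 0.2451 0.07  ] [0.4411 0.2422 0.07  ]
p3 [0.6629 0.237  0.07  ] [0.6609 0.2326 0.07  ]
gauge [0.54884001 0.02411479 0.25359842] 14.530119423993687 [[-0.1, 0.4], [0.5, 0.5], [1.1, -0.3], [-0.7, 0.2], [0.9, -0.2], [-0.5, 0.2], [-0.5, -0.7], [-0.2, -0.2]]
box top [[0.691, -0.198, 0.04], [0.6949, -0.2579, 0.04], [0.6374, -0.2617, 0.04], [0.6333, -0.2006, 0.04]] [ 0.66414682 -0.22957122  0.04      ] front dir 3.186733304626845
tip [ 0.65654422 -0.22690835  0.0686    ] [ 0.65386168 -0.23225692  0.0686    ]
```

>>> move_arm:
  steps:
    - [1,-655,-790,0,2.628]
    - [1,-655,-790,0,2.628]
    - [1,-655,-790,0,2.628]
    - [1,-655,-790,0,2.628]
    - [1,-655,-790,0,2.628]
    - [1,-655,-790,0,2.628]
    - [1,-655,-790,0,2.628]
    - [1,-655,-790,0,2.628]
    - [1,-655,-790,0,2.628]
    - [1,-655,-790,0,2.628]
    - [1,-655,-790,0,2.628]
    - [1,-655,-790,0,2.628]
    - [1,-655,-790,0,2.628]
    - [1,-655,-790,0,2.628]
    - [1,-655,-790,0,2.628]
    - [1,-655,-790,0,2.628]
    - [1,-655,-790,0,2.628]
    - [1,-655,-790,0,2.628]
    - [1,-655,-790,0,2.628]
    - [1,-655,-790,0,2.628]
  squeeze: 15

```text
clock: 2.1
tcp_pos: [0.6059, -0.2089, 0.2432]
ee_rot: [-3.141, 0.001, 0.254]
contact_force: [0.4, 1.2, 0.6]
opening: 0.0006
grip_force: 0.0
```

>>> move_arm:
  steps:
    - [1,4,25,0,0]
    - [1,4,25,50,0]
    - [1,4,25,100,0]
    - [1,4,25,130,0]
    - [1,4,25,150,0]
    - [1,4,25,160,0]
    - [1,4,25,163,0]
    - [1,4,25,163,0]

```text
clock: 2.9
tcp_pos: [0.6157, -0.2307, 0.081]
ee_rot: [3.141, -0.0, 0.254]
contact_force: [0.8, -0.1, 0.3]
opening: 0.0006
grip_force: 0.0
```

```bash
python3 - <<'E'
from cell import readout, optics
import cv2,numpy as np
s=readout.state();print(s['tcp_pos'],s['ee_rot'],s['contact_force'],s['clock'])
c=optics.read_camera('side');I=c['img'][:,:,::-1]
w=optics.read_camera('wrist');print({k:np.round(v,4).tolist() for k,v in w.items() if k!='img'})
o=np.hstack([cv2.resize(I[180:300,320:420],(400,480),interpolation=cv2.INTER_CUBIC),cv2.resize(w['img'][:,:,::-1],(400,300))[:480] if 0 else cv2.copyMakeBorder(cv2.resize(w['img'][:,:,::-1],(400,300)),0,180,0,0,cv2.BORDER_CONSTANT)])
cv2.imwrite('pics/t1.png',o)
E
```

```text
[ 0.6156951  -0.23065092  0.08101756] [ 3.14131707e+00 -2.69299750e-04  2.53732704e-01] [ 0.78122462 -0.06434409  0.32808167] 2.9
{'camera_matrix': [[297.3186, 0.0, 256.7274], [0.0, 297.3186, 182.1582], [0.0, 0.0, 1.0]], 'T_tool_cam': [[0.0003, 0.9538, 0.3005, 0.0844], [1.0, -0.0003, 0.0, -0.0004], [0.0001, 0.3005, -0.9538, -0.141], [0.0, 0.0, 0.0, 1.0]]}
```

View pics/t1.png

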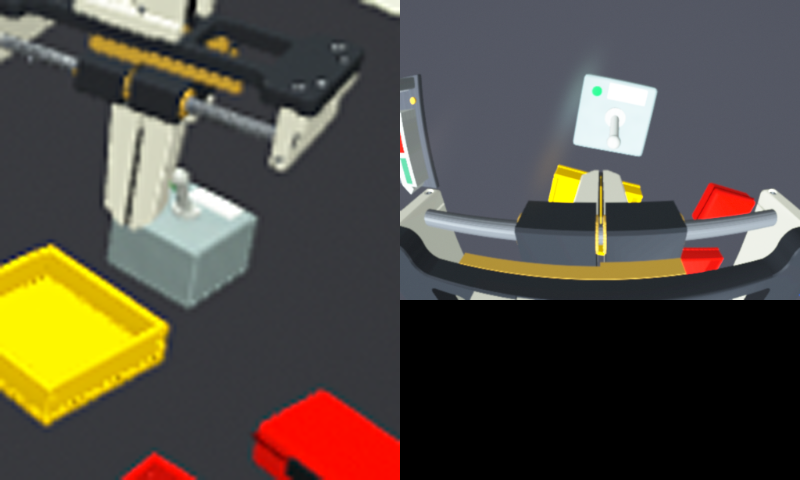

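Side crop: closed fingers stand in front of the toggle (tip at 180,175), which leans to the robot. The wrist view has the tip at (612,142), about 36 mm ahead and 8 mm along tool y. Pushing now.

>>> move_arm:
  steps:
    - [1,10,6,0,0]
    - [1,18,8,0,0]
    - [1,25,8,0,0]
    - [1,31,9,0,0]
    - [1,36,9,0,0]
    - [1,40,9,0,0]
    - [1,40,9,0,0]
    - [1,40,9,0,0]

```text
clock: 3.8
tcp_pos: [0.6563, -0.229, 0.0805]
ee_rot: [-3.142, 0.0, 0.254]
contact_force: [0.3, -0.3, 0.6]
opening: 0.0008
grip_force: 0.0
```

>>> move_arm:
  steps:
    - [0.2,-25,0,0,0]
    - [0.2,-40,0,-30,0]
    - [0.2,-50,0,-80,0]
    - [0.2,-55,0,-120,0]
    - [0.2,-60,0,-120,0]
    - [0.2,-60,0,-120,0]

```text
clock: 4.4
tcp_pos: [0.598, -0.2445, 0.2017]
ee_rot: [3.141, -0.002, 0.253]
contact_force: [0.3, 0.1, -0.8]
opening: 0.0369
grip_force: 0.0
```

```bash
python3 - <<'E'
from cell import readout, optics
import cv2,numpy as np
s=readout.state();print(s['tcp_pos'],s['ee_rot'],s['contact_force'],s['opening'],s['clock'])
c=optics.read_camera('top');I=c['img'][:,:,::-1];d=optics.read_camera('side')['img'][:,:,::-1]
o=np.hstack([cv2.resize(d[200:270,330:400],(400,400),interpolation=cv2.INTER_CUBIC),cv2.resize(I[125:225,205:355],(400,400*100//150)) if 0 else cv2.resize(I[125:225,212:312],(400,400),interpolation=cv2.INTER_CUBIC)])
cv2.imwrite('pics/t2.png',o)
E
```

```text
[ 0.59796736 -0.24448381  0.20169568] [ 3.14117665e+00 -1.83160512e-03  2.53071790e-01] [ 0.25340388  0.0871949  -0.81876676] 0.03690482467763846 4.4
```

View pics/t2.png

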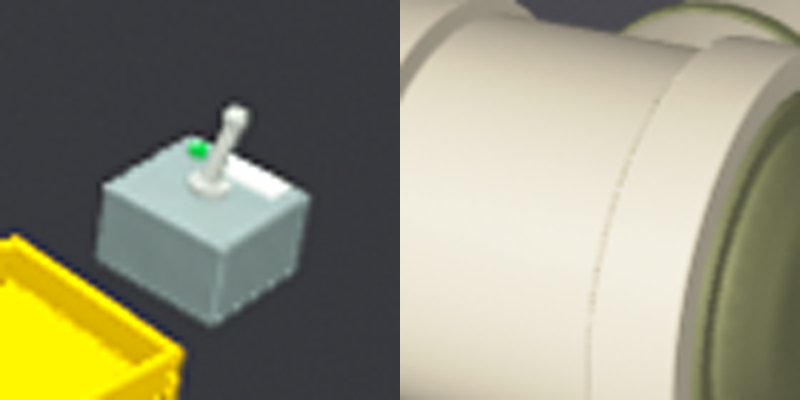

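The toggle tip (235,118) now leans away from the robot, so it is on. Next, a wrist view of the gauge.

>>> move_arm:
  steps:
    - [0.2,-9,-48,0,0]
    - [0.2,-18,-96,0,0]
    - [0.2,-27,-144,0,0]
    - [0.2,-36,-192,0,0]
    - [0.2,-44,-235,0,0]
    - [0.2,-50,-265,0,0]
    - [0.2,-50,-272,0,0]
    - [0.2,-50,-272,0,0]
    - [0.2,-50,-272,0,0]

```text
clock: 5.4
tcp_pos: [0.4823, 0.0057, 0.2004]
ee_rot: [3.14, 0.0, 0.253]
contact_force: [-0.7, -0.9, -0.1]
opening: 0.0372
grip_force: 0.0
```

```bash
python3 - <<'E'
from cell import readout, optics
import cv2,numpy as np
s=readout.state();print(s['tcp_pos'],s['ee_rot'],s['contact_force'],s['opening'],s['clock'])
w=optics.read_camera('wrist');np.savez('w1.npz',pos=s['tcp_pos'],rot=s['ee_rot'],**w)
I=w['img'][:,:,::-1]
cv2.imwrite('pics/w1.png',cv2.resize(I[0:240,96:416],(800,600),interpolation=cv2.INTER_CUBIC))
E
```

```text
[0.48232454 0.00565464 0.20035298] [3.14048465e+00 1.67120806e-04 2.53348266e-01] [-0.67878828 -0.87945596 -0.1096641 ] 0.03718158188390607 5.4
```

View pics/w1.png

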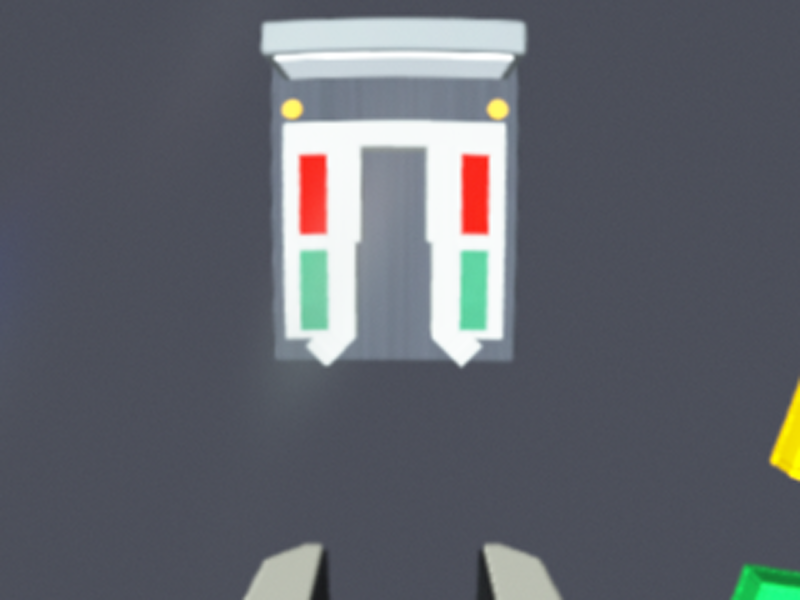

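Clear view of the gauge: step corners (356/361,242) and (431/428,242), flare points (327,367) and (461,367), plate corners (275,359) and (513,359).

```bash
cat >> h.py <<'E'
def wproj(w,P):
    Rt=R.from_euler('xyz',w['rot']).as_matrix();p=(np.atleast_2d(P)-w['pos'])@Rt
    T=w['T_tool_cam'];p=(p-T[:3,3])@T[:3,:3];K=w['camera_matrix']
    x,y,z=p[:,0],-p[:,1],-p[:,2];rr=np.hypot(x,y);t=np.arctan2(rr,z)
    return np.c_[K[0,2]+K[0,0]*t*x/rr,K[1,2]+K[1,1]*t*y/rr]
E
python3 - <<'E'
from h import *
from scipy.optimize import least_squares
w=load('w1')
D=[((356,242),(10,16.25,34)),((431,242),(10,-16.25,34)),((361,242),(10,13.75,34)),((428,242),(10,-13.75,34)),((361,147),(50,13.75,34)),((428,147),(50,-13.75,34)),((327,367),(-42,28,34)),((461,367),(-42,-28,34)),((275,359),(-45,55,8)),((513,359),(-45,-55,8)),((356,338),(-30,16.25,34)),((431,336),(-30,-16.25,34))]
U=np.array([((a+.5)/2.5-.5+96,(b+.5)/2.5-.5) for (a,b),_ in D]);P=np.array([p for _,p in D])/1e3
f=lambda q:(wproj(w,R.from_euler('z',q[2]).apply(P)+[q[0],q[1],q[3]])-U).ravel()
f0=lambda q:f([*q,0])
for g,x0 in [(f0,[.55,.024,.25]),(f,[.55,.024,.25,0])]:
    r=least_squares(g,x0,loss='soft_l1');print(r.x.round(4),f([*r.x,0][:4]).reshape(-1,2).round(1).tolist())
E
```

```text
[0.5484 0.0267 0.2495] [[-0.7, -0.1], [1.1, -0.0], [-0.3, -0.1], [-0.1, -0.0], [-0.3, -0.6], [0.1, -0.6], [0.1, -0.4], [-0.3, -0.3], [-0.2, 1.4], [0.6, 1.6], [-0.5, -0.1], [0.7, 0.7]]
[ 0.5482  0.0267  0.2494 -0.0037] [[-0.5, 0.0], [0.9, 0.1], [-0.1, -0.0], [-0.3, 0.0], [-0.1, -0.1], [-0.0, -0.0], [0.4, -0.9], [-0.6, -0.8], [0.3, 0.9], [0.1, 1.2], [-0.3, -0.5], [0.5, 0.4]]
```

>>> move_arm:
  steps:
    - [0.2,33,-35,0,0.004]
    - [0.2,67,-69,0,0.004]
    - [0.2,100,-104,0,0.004]
    - [0.2,133,-138,0,0.004]
    - [0.2,155,-160,0,0.004]
    - [0.2,167,-173,0,0.004]
    - [0.2,167,-173,0,0.004]
    - [0.2,167,-173,0,0.004]

```text
clock: 6.25
tcp_pos: [0.6002, 0.214, 0.2002]
ee_rot: [3.14, 0.001, 0.248]
contact_force: [-0.1, -0.3, -0.8]
opening: 0.0374
grip_force: 0.0
```

```bash
cat > snap.py <<'E'
import sys
from cell import readout, optics
import cv2,numpy as np
s=readout.state();print(s['tcp_pos'].round(4),s['ee_rot'].round(4),s['contact_force'].round(1),s['opening'],s['clock'])
w=optics.read_camera('wrist');np.savez(sys.argv[1]+'.npz',pos=s['tcp_pos'],rot=s['ee_rot'],**w)
E
python3 snap.py w2
```

```text
[0.6002 0.214  0.2002] [3.1404e+00 6.0000e-04 2.4800e-01] [-0.1 -0.3 -0.8] 0.03737375385180013 6.25
```

>>> move_arm:
  steps:
    - [0.2,-42,-24,0,0]
    - [0.2,-84,-48,0,0]
    - [0.2,-125,-73,0,0]
    - [0.2,-165,-97,0,0]
    - [0.2,-195,-114,0,0]
    - [0.2,-206,-121,0,0]
    - [0.2,-206,-121,0,0]
    - [0.2,-206,-121,0,0]

```text
clock: 7.1
tcp_pos: [0.3712, 0.2814, 0.2011]
ee_rot: [-3.141, -0.001, 0.249]
contact_force: [0.2, 0.2, 0.4]
opening: 0.0374
grip_force: 0.0
```

```bash
python3 snap.py w3; python3 - <<'E'
from h import *
a=load('w2')['img'];b=load('w3')['img']
f=lambda I:cv2.resize(I[0:240,96:416,::-1],(400,300),interpolation=cv2.INTER_CUBIC)
f=lambda I:cv2.resize(I[30:230,126:393,::-1],(800,600),interpolation=cv2.INTER_CUBIC)
cv2.imwrite('pics/w23.png',np.hstack([f(a)[:, 200:600],f(b)[:,:400]]))
g=lambda I:cv2.resize(I[0:300,106:406,::-1],(400,400),interpolation=cv2.INTER_CUBIC)
cv2.imwrite('pics/w23.png',np.hstack([g(a),g(b)]))
E
```

```text
[0.3712 0.2814 0.2011] [-3.1412e+00 -1.0000e-03  2.4870e-01] [0.2 0.2 0.4] 0.037438401334762575 7.1
```

View pics/w23.png

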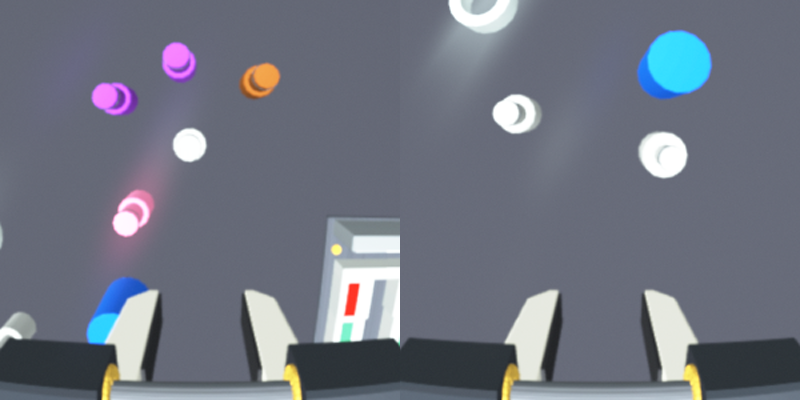

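Left: steel plunger 3 stem at (190,145). Right: plunger 1 at (508,113), plunger 2 at (669,156). The coloured look-alikes are distinct.

```bash
python3 - <<'E'
from h import *
from scipy.optimize import least_squares
for n,w,(u,v) in [('p3','w2',(190,145)),('p1','w3',(108,113)),('p2','w3',(269,156))]:
    w=load(w);t=np.array([(u+.5)*.75-.5+106,(v+.5)*.75-.5])
    for z in(.07,):
        r=least_squares(lambda q:(wproj(w,[q[0],q[1],z])-t).ravel(),w['pos'][:2]+.05);P=r.x
        y=w['rot'][2];d=P-w['pos'][:2];print(n,P.round(4),'tool',(d@[np.cos(y),np.sin(y)]).round(4),(d@[np.sin(y),-np.cos(y)]).round(4))
E
```

```text
p3 [0.6648 0.2384] tool 0.0686 -0.0078
p1 [0.4448 0.3666] tool 0.0923 -0.0644
p2 [0.4424 0.2517] tool 0.0617 0.0463
```

>>> move_arm:
  steps:
    - [-0.1,40,28,0,0]
    - [-0.1,61,47,40,0]
    - [-0.1,61,47,85,0]
    - [-0.1,61,47,120,0]
    - [-0.1,61,47,135,0]
    - [-0.1,61,47,135,0]
    - [0.3,61,47,135,0]
    - [1,61,47,135,0]
    - [1,61,47,135,0]
    - [1,61,47,135,0]
    - [1,61,47,135,0]
    - [1,61,47,135,0]
  squeeze: 15

```text
clock: 8.35
tcp_pos: [0.4414, 0.2522, 0.0661]
ee_rot: [-3.141, -0.001, 0.25]
contact_force: [-0.6, -0.3, 6.4]
opening: 0.0176
grip_force: 15.0
```

>>> move_arm:
  steps:
    - [1,0,0,-20,0]
    - [1,0,0,-40,0]
    - [1,-5,40,-40,0]
    - [1,-10,88,-40,0]
    - [1,-15,136,-40,0]
    - [1,-20,184,-40,0]
    - [1,-25,225,-40,0]
    - [1,-27,243,-40,0]
    - [1,-27,245,-30,0]
    - [1,-27,245,-12,0]
    - [1,-27,245,-12,0]
    - [1,-27,245,-12,0]

```text
clock: 9.55
tcp_pos: [0.4752, 0.0077, 0.0776]
ee_rot: [-3.141, 0.001, 0.25]
contact_force: [0.2, 0.6, -1.4]
opening: 0.0173
grip_force: 15.0
```

```bash
python3 snap.py w4; python3 - <<'E'
from h import *
from cell import optics
a=load('w4')['img'];s=optics.read_camera('side')['img']
g=lambda I:cv2.resize(I,(400,400),interpolation=cv2.INTER_CUBIC)
cv2.imwrite('pics/w4.png',np.hstack([g(a[100:240,186:326,::-1]),g(s[170:250,215:295,::-1])]))
E
```

```text
[0.4752 0.0077 0.0776] [-3.1412e+00  1.0000e-03  2.4960e-01] [ 0.2  0.6 -1.4] 0.017322694725340464 9.55
```

View pics/w4.png

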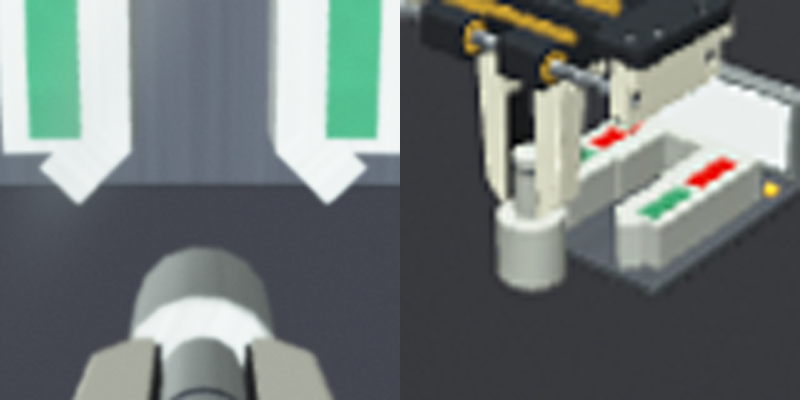

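The plunger is held upright (body 133–270, gap 131–275 in the crop, both centred near 203), so it is aligned. Advancing.

>>> move_arm:
  steps:
    - [1,15,0,0,0]
    - [1,28,0,0,0]
    - [1,34,0,0,0]
    - [1,36,0,0,0]
    - [1,38,0,0,0]
    - [1,40,0,0,0]
    - [1,41,0,0,0]
    - [1,42,0,0,0]
    - [1,42,0,0,0]

```text
clock: 10.55
tcp_pos: [0.516, 0.018, 0.0776]
ee_rot: [-3.141, 0.0, 0.25]
contact_force: [-0.4, 0.1, -1.6]
opening: 0.0178
grip_force: 15.0
```

>>> move_arm:
  steps:
    - [1,3,0,0,0]
    - [1,6,0,0,0]
    - [1,9,0,0,0]
    - [1,12,0,0,0]
    - [1,12,0,0,0]

```text
clock: 11.05
tcp_pos: [0.5271, 0.021, 0.0773]
ee_rot: [-3.141, 0.002, 0.25]
contact_force: [-5.3, -1.4, -2.4]
opening: 0.0175
grip_force: 15.0
```

>>> move_arm:
  steps:
    - [1,4,0,0,0]
    - [1,8,0,0,0]
    - [1,12,0,0,0]
    - [1,15,0,0,0]
    - [1,17,0,0,0]
    - [1,19,0,0,0]
    - [1,19,0,0,0]

```text
clock: 11.75
tcp_pos: [0.5467, 0.026, 0.0777]
ee_rot: [3.142, -0.001, 0.25]
contact_force: [-3.5, -0.5, -5.0]
opening: 0.0171
grip_force: 15.0
```

```bash
python3 snap.py w5; python3 - <<'E'
from h import *
from cell import optics
a=load('w5')['img'];s=optics.read_camera('side')['img']
g=lambda I:cv2.resize(I,(400,400),interpolation=cv2.INTER_CUBIC)
cv2.imwrite('pics/w5.png',np.hstack([g(a[100:240,186:326,::-1]),g(s[170:250,225:305,::-1])]))
E
```

```text
[0.5467 0.026  0.0777] [ 3.1416e+00 -6.0000e-04  2.5010e-01] [-3.5 -0.5 -5. ] 0.017075253814684378 11.75
```

View pics/w5.png

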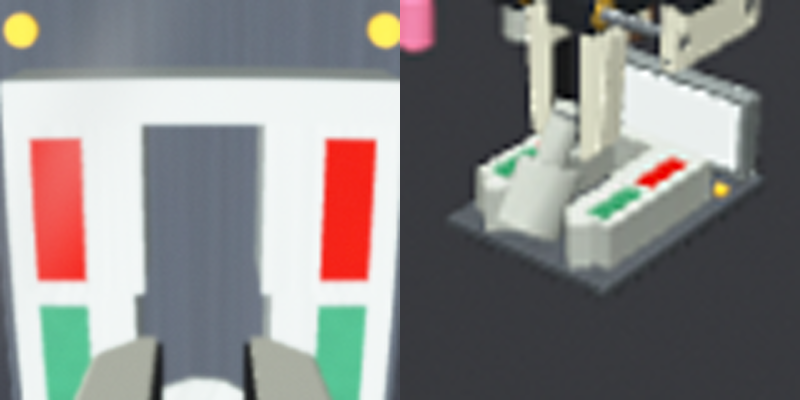

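The wrist/side crop shows the plunger stopped in the flare, so it is too big. My overshoot tilted it about 27° in the pads (bottom behind, side px 530,215). I will loosen the grip and draw back so it swings upright.

>>> move_arm:
  steps:
    - [1,0,0,0,0]
    - [1,-2,0,2,0]
    - [1,-5,0,3,0]
    - [1,-8,0,3,0]
    - [1,-11,0,3,0]
    - [1,-14,0,3,0]
    - [1,-17,0,3,0]
    - [1,-20,0,3,0]
    - [1,-23,0,3,0]
    - [1,-26,0,3,0]
    - [1,-29,0,3,0]
    - [1,-32,0,3,0]
    - [1,-32,0,3,0]
  squeeze: 3

```text
clock: 13.15
tcp_pos: [0.5146, 0.0177, 0.0745]
ee_rot: [-3.141, 0.001, 0.25]
contact_force: [0.8, -0.5, -1.4]
opening: 0.0179
grip_force: 3.0
```

```bash
python3 snap.py w6; cat > asc.py <<'E'
import sys
from cell import optics
import numpy as np
x0,y0,x1,y1=map(int,sys.argv[1:5])
s=optics.read_camera('side')['img'][y0:y1,x0:x1].astype(int)
np.savez('lastside.npz',img=s)
g=s.mean(2);sat=s.max(2)-s.min(2)
for r in range(g.shape[0]): print('%3d '%(y0+r)+''.join('c' if sat[r,k]>60 else ' .:-=+*#%@'[min(9,int(g[r,k]//26))] for k in range(g.shape[1])))
E
python3 asc.py 225 172 275 225
```

```text
[0.5146 0.0177 0.0745] [-3.1414e+00  8.0000e-04  2.4970e-01] [ 0.8 -0.5 -1.4] 0.01792161898098493 13.15
172 cccccc:........c=**=:..:::::::ccccccc....::::::-::
173 cccccc:.......cc-=***-.::::::::::ccc:......::::-::
174 cccccc-.......cc---=+:..::::::::..:...........::::
175 ccccccc:.......cc.--:......:::.:c:................
176 ccccccc::::.....:*##*-........:ccc................
177 ccccccc::::::...=#%%#-........cc*+:.... :+::++:...
178 ccccccc:::::::::=#%%#-........cc++++-.:+**-=##*--:
179 cccccc:::::::::::#%%*:........c=-==+*++++*+*#%##**
180 :----::::::::::::#%%#+:.......cc-::-+++##*+*#%%%#*
181 :::::::::::::::::#%%%#**+-....:c:-=-:--++++#%#%%#*
182 :::::::::::::::::#%#%###+:..:. -*##%*=---==*#%###*
183 ::::::::::::::::.%%#%#+=:..:***#%###*=:::::+#%#*=+
184 ::::::::::::::::.#%#%*-.  .-##%%%#***=:.:+**#%#+:=
185 ::::::::::::::::.#%#%*:   .-#%%#%****=:::*%%%%#==*
186 ::::::::::::::::.*#%%*:   .-#%##%****=:::*@%%%#+**
187 ::::::::::::::::.*#%%#- . .-#%##%****=:::#@%#%#*#*
188 ::::::::::::::::.*#%%#- . .-#%##%****-:::#@%+*#***
189 ::::::::::::::::.+#%%#- . .-#%##%****-:::#@%#***#%
190 ::
[... 1218 characters left out ...]
:-----=************+=--%@%%#ccccc%%%*+++
213 ::::::::::------=***********++=--#%%%%%#cc%@%*++++
214 :::::::::::------***********++=--*%%%%###%%#*+++++
215 :::::::::::::----***********++---+####***#*+++++++
216 ::::::::::::::::-*******#***++---+********++++++++
217 :::::::::::::::::***********+=---+********++++++++
218 :::::::::::::::::***********+=---+********+++++++=
219 :::::::::::::::::***********+=---+********+++++===
220 :::::::::::::::::=*********++=---+********++++==--
221 ::::::::::::::::::=*####***++=---+********++===-=-
222 :::::::::::::::::::-=+*****+-----=****++**+==--=-:
223 :::::::::::::::::::::---=--::::--=++++===+==-=--::
224 :::::::::::::::::::::::::::::::::-====---=--=-::::
```

>>> move_arm:
  steps:
    - [1,0,0,2,0]
    - [1,0,0,3,0]
    - [1,0,0,3,0]
    - [0.45,0,0,3,0]
    - [0.45,0,0,3,0]
    - [0.45,0,0,3,0]
    - [0.45,0,0,3,0]
    - [0.45,0,0,3,0]
    - [1,0,0,3,0]
    - [1,0,0,3,0]
    - [1,0,0,3,0]
  squeeze: 5

```text
clock: 14.35
tcp_pos: [0.5153, 0.0179, 0.0716]
ee_rot: [3.142, -0.0, 0.25]
contact_force: [-0.2, 0.1, -0.2]
opening: 0.0062
grip_force: 0.0
```

```bash
python3 snap.py w7; python3 asc.py 232 184 272 226
```

```text
[0.5153 0.0179 0.0716] [ 3.1415e+00 -1.0000e-04  2.4990e-01] [-0.2  0.1 -0.2] 0.006185939619287035 14.35
184 :::::::::::.*#%%#*###%%%#***-.::::::+###
185 :::::::::::.+#%%#++#%%#%****-:::::+**#%#
186 :::::::::::.+#%%#=-#%##%****-:::::*@%%%#
187 ::::::::::::=#%%%--#%##%#**%=:::::#@%%%#
188 ::::::::::::=#%%%--#%##%***#=:::::#@%#%#
189 ::::::::::::=#%%%=:#%##%#***-:::::#@%+*#
190 ::::::::::::=#%%%=.#%##%#**+:.::::#@%#**
191 :::::::::::::#%%%=.#%##%***+-=-:.:#@@%##
192 :::::::::::::#%%%=.#%#%#****%%%#=:#@@@%@
193 :::::::::::::#%%%=.#%###***#%@@@%%%@@@@@
194 :::::::::::::#%%%=.#%###***cccc%%@%%@@@@
195 ::::::::::::.%%%%=:#%###***cccc%%%%%%@%@
196 ::::::::::::.#%%%=.#%#%#***ccc%%%%@%#%%%
197 ::::::::::::.#%%%=:#%%%****c%%%@@%*+**#%
198 ::::::::::::.*#%%=.#%#%****#%@@%#*++****
199 ::::::::::::.*#%%=.#%#%****#%@%*++++****
200 ::::::::::::.+#%%=:#%#%*****#*++++++****
201 ::::::::::.=*#%%%=:#%#%****#*+++++++****
202 :::::::::.=%##%%%=:#%#%*****++++++++**#%
203 ::::::::-#%%cc#%%=:#%#%****++++++++++#%%
204 ::::::::=#%%cc*#%=.#%#%****++++++++*%%%%
205 ::::::::=*%%%##%%=.#%%%*+++++++++==#%%%@
206 :
[... 194 characters left out ...]
**+++++++==-+%%@@%*ccccc%
211 ::::::--++*******++++++==-#%%%%#cccccc%@
212 ::::-----=*******++++==---%@%%#ccccc%%%*
213 :::------=*******++===----#%%%%%#cc%@%*+
214 ::::-----=*******+==------*%%%%###%%#*++
215 :::::::+#%%%#***+==-------+####***#*++++
216 ::::.=#%%%%%%*===---------+********+++++
217 ::..=#%%%%%%%%*-----------+********+++++
218 :.=#%%%%%%%%%%#=----------+********+++++
219 =*%%%%%%%%%####+=---------+********+++++
220 #%%%%%%%%####***----------+********++++=
221 *#%%%%%####*****=::-------+********++===
222 ***#%%###*****++=::::--=--=****++**+==--
223 +=+*#%#*****++++=:::::::--=++++===+==-=-
224 %%#**#****++++++=:::::::::-====---=--=-:
225 %%%#****++++++++-::::::.::::--------=-::
```

It toppled off the plate edge towards the robot. I'll raise the arm, locate it lying down, and pick it up by the stem so it hangs upright.

>>> move_arm:
  steps:
    - [0.2,0,0,-40,0]
    - [0.2,0,0,-80,0]
    - [0.2,-20,0,-120,0]
    - [0.2,-50,0,-130,0]
    - [0.2,-70,0,-130,0]
    - [0.2,-72,0,-130,0]
    - [0.2,-72,0,-130,0]

```text
clock: 15.15
tcp_pos: [0.4458, 0.0003, 0.2018]
ee_rot: [-3.141, -0.001, 0.25]
contact_force: [-0.2, -0.5, -0.7]
opening: 0.0369
grip_force: 0.0
```

```bash
python3 snap.py w8; python3 - <<'E'
from h import *
w=load('w8');I=w['img'].astype(int);g=I.mean(2);sat=I.max(2)-I.min(2)
m=((g>120)&(sat<40)).astype(np.uint8);n,l,st,ce=cv2.connectedComponentsWithStats(m)
for i in range(1,n):
    if st[i,4]>80: print(i,st[i],ce[i].round(1))
s=load('side0')
print(bp(s,(237,222),.018))
x=I[90:250:2,150:360:1]
gg=x.mean(2);ss=x.max(2)-x.min(2)
for r in range(gg.shape[0]): print('%3d '%(90+2*r)+''.join('c' if ss[r,k]>60 else ' .:-=+*#%@'[min(9,int(gg[r,k]//26))] for k in range(gg.shape[1])))
E
```

```text
[4.458e-01 3.000e-04 2.018e-01] [-3.1412e+00 -8.0000e-04  2.4990e-01] [-0.2 -0.5 -0.7] 0.03690982545200658 15.15
2 [ 208    0   97  113 9008] [256.5  55.4]
3 [ 446   23   57   60 2248] [473.4  51.3]
4 [  0  30  10  33 245] [ 3.6 44.7]
5 [  0 101  19  21 224] [  7.  112.8]
10 [ 241  132   32   65 1578] [256.3 158.6]
11 [ 185  217   40   69 1513] [205.2 249.7]
12 [ 289  217   40   69 1527] [307.8 249.9]
13 [   0  241   91   98 4482] [ 44.7 289.2]
14 [ 423  241   89   99 4558] [468.1 289.8]
19 [ 188  290  138   49 2966] [257.2 306.3]
26 [ 90 373  57  11 328] [110.3 379.8]
[0.46610088 0.01260425 0.018     ]
 90 ----------------------------------------------------------===++%@@@@@%cccccccccc#@@@@@@@@@@%*++++++++++++++=+++===++=++++*#@@@@@@@@@@%ccccccccccc%@@@@@#++==------------------------------------------------------
 92 ----------------------------------------------------------===++#@@@@@%cccccccccc#@@@@@@@@@@%*+++++++++++++===++===+==+++++#@@@@@@@@@@%ccccccccccc%@@@@@#+===------------------------------------------------------
 94 -------------------------------------------------------
[... 16010 characters left out ...]
##############**+--------------------------------------
244 ----------------------------------------=*#########################*+:.......::---------------------------------------------------------:.......:+*#######################**+=------------------------------------
246 ---------------------------------------=*#########################**-........:----------------------------------------------------------::.......-*#########################*+=-----------------------------------
248 --------------------------------------=*##########################*+:..... ..:-----------------------------------------------------------:.......:+*#########################*+=----------------------------------
```

The plunger lies along the gauge axis with its stem towards the robot: body rows 134–167, stem rows 168–192, col 256. It is well placed for a stem grasp.

```bash
python3 - <<'E'
from h import *
from scipy.optimize import least_squares
w=load('w8');y=w['rot'][2]
for n,t,z in [('end top',(256.5,189),.026),('end bottom',(256.5,196),.0085),('shoulder',(257,168),.026),('bodyfar top',(256.5,135),.035),('bodyL',(241,150),.03),('bodyR',(271,150),.03)]:
    P=least_squares(lambda q:(wproj(w,[q[0],q[1],z])-t).ravel(),w['pos'][:2]+.05).x
    d=P-w['pos'][:2];g=P-[.5484,.0267];cs=np.array([np.cos(.2495),np.sin(.2495)])
    print(n,P.round(4),'tool',(d@[np.cos(y),np.sin(y)]).round(4),(d@[np.sin(y),-np.cos(y)]).round(4),'gaugex',(g@cs).round(4))
E
```

```text
end top [ 0.4229 -0.0048] tool -0.0234 -0.0007 gaugex -0.1294
end bottom [ 0.4086 -0.0084] tool -0.0382 -0.0008 gaugex -0.1442
shoulder [0.4467 0.0007] tool 0.001 -0.0002 gaugex -0.1049
bodyfar top [0.4834 0.0107] tool 0.039 -0.0007 gaugex -0.0669
bodyL [0.4629 0.0226] tool 0.0221 -0.0174 gaugex -0.0839
bodyR [ 0.4708 -0.0086] tool 0.0221 0.0148 gaugex -0.0839
```

>>> move_arm:
  steps:
    - [0.2,-17,0,20,0]
    - [0.2,-17,0,65,0]
    - [0.2,-17,0,110,0]
    - [0.2,-17,0,145,0]
    - [0.2,-17,0,165,0]
    - [0.2,-17,0,173,0]
    - [0.2,-17,0,173,0]
    - [0.6,-17,0,173,0]
    - [1,-17,0,173,0]
    - [1,-17,0,173,0]
    - [1,-17,0,173,0]
    - [1,-17,0,173,0]
  squeeze: 6

```text
clock: 16.4
tcp_pos: [0.4324, -0.0039, 0.0328]
ee_rot: [-3.14, 0.005, 0.25]
contact_force: [0.6, 0.8, 2.1]
opening: 0.0178
grip_force: 6.0
```

>>> move_arm:
  steps:
    - [1,2,0,-6,0]
    - [1,5,0,-12,0]
    - [1,9,0,-18,0]
    - [1,13,0,-24,0]
    - [1,18,0,-30,0]
    - [1,23,0,-36,0]
    - [1,28,0,-42,0]
    - [1,33,0,-46,0]
    - [1,38,0,-50,0]
    - [1,40,0,-52,0]
    - [1,40,0,-52,0]
    - [1,40,0,-52,0]
  squeeze: 4

```text
clock: 17.6
tcp_pos: [0.4709, 0.0057, 0.0839]
ee_rot: [-3.14, 0.007, 0.25]
contact_force: [0.9, -0.3, -1.7]
opening: 0.0177
grip_force: 4.0
```

```bash
python3 snap.py w9; python3 asc.py 205 190 255 250
```

```text
[0.4709 0.0057 0.0839] [-3.1399  0.0066  0.2498] [ 0.9 -0.3 -1.7] 0.017729483215621296 17.6
190 ::::::::::::::::::::::::.#%#%*: ...-#%##%*****-:::
191 ::::::::::::::::::::::::.*#%%*: . .-#%##%****+-:::
192 ::::::::::::::::::::::::.*#%%*: ...-#%%#%#***+::::
193 ::::::::::::::::::::::::.*#%%*: . .-#%##%#***=::::
194 ::::::::::::::::::::::::.+#%%#-   .-#%##%#***=:::.
195 :::::::::::::::::::::::::=#%%#- . .:#%%#%****-:..=
196 :::::::::::::::::::::::::=#%%#- ....#%%#%****-.=#%
197 :::::::::::::::::::::::::=#%%#- . ..#%##%*****#%#c
198 :::::::::::::::::::::::::-#%%#-   ..#%%#%#***#@%cc
199 ::::::::::::::::::::::::::#%%#-    .#%%#%#***+*%%#
200 ::::::::::::::::::::::::::#%%#--%%%*#%##%#***=ccc#
201 ::::::::::::::::::::::::::#%%#=%@@@@%###%#***ccc#%
202 :::::::::::::::::::::::::.%%##%@@@@@%###%***#**%@@
203 :::::::::::::::::::::::::.%%#%@@@@@@%##%#***#%%@@%
204 :::::::::::::::::::::::::.+#%#@@@@@##%%##***#%@%*+
205 ::::::::::::::::::::::::::=#%##%%%#+#%%##****%%*++
206 :::::::::::::::::::::::::::+#%=+**+-#%%##******+++
207 ::::::::::::::::::::::::::::#%=--===#%%%#****+++++
208 ::::::::::::::
[... 1591 characters left out ...]
::::::::::::::::::::::::::::::::::::::::
238 ::::::::::::::::::::::::::::::::::::::::::::::::::
239 ::::::::::::::::::::::::::::::::::::::::::::::::::
240 ::::::::::::::::::::::::::::::::::::::::::::::::::
241 ::::::::::::::::::::::::::::::::::::::::::::::::::
242 ::::::::::::::::::::::::::::::::::::::::::::::::::
243 ::::::::::::::::::::::::::::::::::::::::::::::::::
244 ::::::::::::::::::::::::::::::::::::::::::::::::::
245 ::::::::::::::::::::::::::::::::::::::::::::::::::
246 ::::::::::::::::::::::::::::::::::::::::::::::::::
247 ::::::::::::::::::::::::::::::::::::::::::::::::::
248 ::::::::::::::::::::::::::::::::::::::::::::::::::
249 ::::::::::::::::::::::::::::::::::::::::::::::::::
```

>>> move_arm:
  steps:
    - [1,-12,0,0,0]
    - [1,-24,0,0,0]
    - [1,-34,0,0,0]
    - [1,-35,0,5,0]
    - [1,-35,0,10,0]
    - [1,-35,0,14,0]
    - [1,-32,0,14,0]
    - [1,-28,0,14,0]
    - [1,-24,0,14,0]
    - [1,-20,0,14,0]
    - [1,-16,0,14,0]
    - [1,-12,0,14,0]
    - [1,-8,0,14,0]
    - [1,-4,0,14,0]
    - [1,-4,0,14,0]
  squeeze: 3

```text
clock: 19.2
tcp_pos: [0.4679, 0.0049, 0.0701]
ee_rot: [-3.14, 0.006, 0.25]
contact_force: [0.0, 0.1, -1.9]
opening: 0.0183
grip_force: 3.0
```

```bash
python3 snap.py w10; python3 asc.py 205 190 255 232
```

```text
[0.4679 0.0049 0.0701] [-3.1402  0.0058  0.2503] [ 0.   0.1 -1.9] 0.01833387615848059 19.2
190 ::::::::::::::::::::::::#%%#**+-.....cc:==:-=+***-
191 ::::::::::::::::::::::::#%#%##*=:.....-*##*-:==+++
192 :::::::::::::::::::::::.%%#%#+=:...+==#####**=::-=
193 :::::::::::::::::::::::.#%#%#-.  ..###%%#***#-:.:-
194 :::::::::::::::::::::::.#%#%#-  ...#%%%%#****-::::
195 :::::::::::::::::::::::.*##%#- ....#%%#%#***+-...=
196 :::::::::::::::::::::::.*#%%#- ....#%%#%*****:.=#%
197 :::::::::::::::::::::::.*#%%#- ....#%%#%****+=#%#c
198 :::::::::::::::::::::::.+#%%#- ....#%%#%*****%@%cc
199 :::::::::::::::::::::::.=#%%#- . ..#%##%*****###%c
200 ::::::::::::::::::::::::=#%%#- ....#%%#%#***+cccc#
201 ::::::::::::::::::::::::-#%%%-   ..#%##%#***+ccc#%
202 :::::::::::::::::::::::::#%%%-    .#%%#%****=c*%@@
203 :::::::::::::::::::::::::#%%%-  -=-#%##%*****%%@@%
204 :::::::::::::::::::::::::#%%%--%%%%%###%****%@@%*+
205 ::::::::::::::::::::::::.%%%#=%@@@@%###%#***#@%*++
206 ::::::::::::::::::::::::.#%%#*@@@@@%###%#***+**+++
207 ::::::::::::::::::::::::.#%%#+%@@@%%###%#***==++++
208 :::::::::::::::
[... 600 characters left out ...]
::::::::::::::::::-#@@@@@@@@@#+=--------
220 :::::::::::::::::::::::::::::+#%%@@@%##*+=-:------
221 :::::::::::::::::::::::::::::=+**###***++==:::----
222 :::::::::::::::::::::::::::::=+++******++==:::::--
223 :::::::::::::::::::::::::::::-++*******+++=:::::::
224 :::::::::::::::::::::::::::::-++*******+++=-::::::
225 ::::::::::::::::::::::::::::::=+*******+++=-::::::
226 ::::::::::::::::::::::::::::::=++******+++=-::::::
227 ::::::::::::::::::::::::::::::=++*******++=-::::::
228 ::::::::::::::::::::::::::::::-++*******++=:::::::
229 :::::::::::::::::::::::::::::::=+*******+=-:::::::
230 ::::::::::::::::::::::::::::::::-+*****+-:::::::::
231 :::::::::::::::::::::::::::::::::-===--:::::::::::
```

>>> move_arm:
  steps:
    - [1,0,0,1,0]
    - [1,0,0,2,0]
    - [1,0,0,3,0]
    - [1,0,0,4,0]
    - [1,0,0,5,0]
    - [1,0,0,5,0]

```text
clock: 19.9
tcp_pos: [0.4673, 0.0047, 0.065]
ee_rot: [-3.14, 0.006, 0.25]
contact_force: [1.2, 0.1, 3.8]
opening: 0.0178
grip_force: 3.0
```

```bash
python3 snap.py w11; python3 asc.py 222 200 255 235
```

```text
[0.4673 0.0047 0.065 ] [-3.14    0.0062  0.2498] [1.2 0.1 3.8] 0.017764196049733682 19.9
200 ::::::.=#%%#- ....#%%#%****+cccc#
201 :::::::=#%%#-  ...#%%#%#***+ccc%%
202 :::::::=#%%%-    .#%%#%****+c*%@@
203 ::::::::#%%%-  .-=#%##%#***+%%@@%
204 ::::::::#%%%-.*%%%%###%****#%@%*+
205 :::::::.#%%%-+%@@@%###%****%@%*++
206 :::::::.#%%#-%@@@@%###%****#*++++
207 :::::::.#%%%-+%@@%%###%#***+=++++
208 :::::::.#%%%-:*##*####%****==++++
209 :::::::.*#%%=.-+++#%##%#***++++++
210 :::::::.*#%%=:=+==#%##%#***++++++
211 ::::::::+#%%=.=+++*###%***#++++++
212 :::::::::#%%=.=****#%#%***#++++==
213 ::::::::.+#%= -+***#%%%***%*+===-
214 ::::::::::*%= :+***#%##***#+==---
215 :::::::::.=#=-*+**##%##***+=-----
216 :::::::::::+%%#++*#####**==------
217 ::::::::::.=@@@*++####%%#=-------
218 ::::::::::.+@@@%%%##%%@%*--------
219 :::::::::::-#@@@@@%%@@%*=--------
220 ::::::::::::+#%%@@@%%#*+==:------
221 ::::::::::::=+**####**++==:::----
222 ::::::::::::-++*******+++=:::::--
223 ::::::::::::-++*******+++=:::::::
224 ::::::::::::-++*******+++=-::::::
225 :::::::::::::++*******+++=-::::::
226 :::::::::::::=+*******+++=-::::::
227 :::::::::::::=+********++=-::::::
228 :::::::::::::-+********++=:::::::
229 ::::::::::::::+********+=-:::::::
230 ::::::::::::::-+*******=-::::::::
231 ::::::::::::::::===++=-::::::::::
232 :::::::::::::::::::::::::::::::::
233 :::::::::::::::::::::::::::::::::
234 :::::::::::::::::::::::::::::::::
```

>>> move_arm:
  steps:
    - [0.45,0,0,-1,0]
    - [0.45,0,0,-1,0]
    - [0.45,0,0,-1,0]
    - [0.45,0,0,-1,0]
    - [0.45,0,0,-1,0]
    - [1,0,0,-1,0]
    - [1,0,0,-1,0]
    - [1,0,0,-1,0]
  squeeze: 15

```text
clock: 20.8
tcp_pos: [0.4671, 0.0047, 0.0661]
ee_rot: [-3.14, 0.006, 0.25]
contact_force: [0.2, -0.3, 0.5]
opening: 0.0172
grip_force: 14.9
```

```bash
python3 snap.py w12; python3 asc.py 222 200 255 235; python3 - <<'E'
from h import *
g=load('w12')['img'][150:250:2,215:300].astype(int).mean(2)
for r in range(50): print('%3d '%(150+2*r)+''.join(' .:-=+*#%@'[min(9,int(v//26))] for v in g[r]))
E
```

```text
[0.4671 0.0047 0.0661] [-3.1398  0.0064  0.2498] [ 0.2 -0.3  0.5] 0.017183605861502214 20.8
200 :::::::=#%%%-  ..-#%##%****=cccc#
201 :::::::=#%%%-  ..-#%##%****+ccc#%
202 :::::::-#%%%- .  :#%##%****cc*%@@
203 ::::::::#%%%=.  -#%%##%#***+%%@@%
204 ::::::::#%%%=.  %@%###%#****%@%*+
205 ::::::::#%%%=.  #%%###%#****%%*++
206 :::::::.%%%%=.  +*#%##%#***#**+++
207 :::::::.#%%%=.  -=#%##%****++++++
208 :::::::.*#%%=.  =-#%#%%***#++++++
209 :::::::.*#%%=.  ++#%%##***#++++++
210 :::::::.*#%%=.  +*#%%##****++++++
211 ::::::::+#%%=.  +*#%%##****++++++
212 :::::::::*%%=.  =+#%%%#****++++==
213 ::::::::.+#%=.  -+#%#%#****++===-
214 ::::::::::+%+.-#**#%%%#****+==---
215 :::::::::::*=-#@#*#%#%**#%*=-----
216 :::::::::::-:#@@#*##%%*#%@*=-----
217 ::::::::::::.%@%%####%%%@%+------
218 ::::::::::::.*%%%%%%#%%%%*=------
219 ::::::::::::.+*#%%%%%%%#*+=------
220 ::::::::::::.++**#####**++-------
221 ::::::::::::.++*********++-::----
222 ::::::::::::.+**********++-::::--
223 ::::::::::::.+**********++-::::::
224 ::::::::::::.+**********++-::::::
225 ::::::::::::.+**********++-::::::
226 ::::::::::::.+**
[... 4121 characters left out ...]
********+-=*%@@@@@@@@@@@@@@@@@@@@@@@@@@@%#=--=+*********************+=
236 ***********************=-+%@@@@@@@@@@@@@@@@@@@@@@@@@@@@@%*=-=+**********************+
238 **********************+=-+%@@@@@@@@@@@@@@@@@@@@@@@@@@@@@@%*:-************************
240 **********************+=-*%@@@@@@@@@@@@@@@@@@@@@@@@@@@@@@@#--+***********************
242 **********************+--*%@@@@@@@@@@@@@@@@@@@@@@@@@@@@@@%+::=***********************
244 **********************=:.=#@@@@@@@@@@@@@@@@@@@@@@@@@@@@@@%=.:=+**********************
246 *********************+=:..=#@@@@@@@@@@@@@@@@@@@@@@@@@@@@%*-..-***********************
248 *********************+-.. :+%@@@@@@@@@@@@@@@@@@@@@@@@@@%*-...-+**********************
```

>>> move_arm:
  steps:
    - [0.45,0,0,0,0]
    - [0.45,0,0,0,0]
    - [0.45,4,0,0,0]
    - [0.45,9,0,0,0]
    - [0.45,9,0,0,0]
    - [1,9,0,0,0]
    - [1,9,0,0,0]
    - [1,9,0,0,0]
    - [1,9,-1,-6,0]
    - [1,9,-1,-12,0]
    - [1,20,-1,-12,0]
    - [1,31,-1,-12,0]
    - [1,38,-1,-12,0]
    - [1,40,-1,-12,0]
    - [1,40,-1,-12,0]
  squeeze: 20

```text
clock: 22.4
tcp_pos: [0.506, 0.0158, 0.0775]
ee_rot: [-3.14, 0.007, 0.25]
contact_force: [-0.4, 0.9, -1.9]
opening: 0.0173
grip_force: 20.0
```

```bash
python3 snap.py w13; python3 - <<'E'
from h import *
g=load('w13')['img'][140:250:2,205:310].astype(int).mean(2)
for r in range(55): print('%3d '%(140+2*r)+''.join(' .:-=+*#%@'[min(9,int(v//26))] for v in g[r]))
E
```

```text
[0.506  0.0158 0.0775] [-3.1402  0.0066  0.2504] [-0.4  0.9 -1.9] 0.017280066874718007 22.4
140 @@@@@@@@@@@@@@@@@@@@@@@@@@%#**+===========================================+##%%@@@@@@@@@@@@@@@@@@@@@@@@@@
142 @@@@@@@@@@@@@@@@@@@@@@@@@@%+===============================================+*#%@@@@@@@@@@@@@@@@@@@@@@@@@@
144 %%%%%%%%%%@@@@@@@@@@@@@@@@%+==============================================+**#%@@@@@@@@@@@@@@@@@@@@@@@@@@
146 *********#%@@@@@@@@@@@@@@@%+==============================================+**#%@@@@@@@@@@@@@@@%#*++++++++
148 +++******#%@@@@@@@@@@@@@@@%*===============================================**#%@@@@@@@@@@@@@@@%#+++++++++
150 *+*******#%@@@@@@@@@@@@@@@%*===============================================**#%@@@@@@@@@@@@@@@%#+++++++++
152 *********#%@@@@@@@@@@@@@@@%*==============================================+**#@@@@@@@@@@@@@@@@%#+++++++++
154 *********#%@@@@@@@@@@@@@@@%*==============================================+**#@@@@@@@@@@@@@@@@%*+++++++++
156 +********#%@@@@@@@@@@@@@@@%*==============================================+**#@@@@@@@@@@@@@@@@%*+++++++++
158 +*********%@@@
[... 4341 characters left out ...]
--:..-***********************++--:::::::
238 ::::::-+************************+-..:=**+=====++++++=======---:----:..:+***********************+=-:::::::
240 :::::-+*************************=:..:====++*+++++++++==========-::-:..:=+***********************+=-::::::
242 ::::-+*************************+=:...-=+********##%%###***+=====--::...-*************************+=-:::::
244 :::-=**************************+=:..-=***##%%%@@@@@@@@@@@@@%#*==---:...-+*************************+=-::::
246 ::-=***************************+-..:=**#%@@@@@@@@@@@@@@@@@@@@@%#+==-:..:+*************************++-::::
248 :-=+***************************+:..:=*%%@@@@@@@@@@@@@@@@@@@@@@@@%#+-:..:=**************************+=-:::
```

>>> move_arm:
  steps:
    - [1,1,0,0,0]
    - [1,2,0,0,0]
    - [1,3,0,0,0]
    - [1,4,0,0,0]
    - [1,5,0,0,0]
    - [1,5,0,0,0]

```text
clock: 23.05
tcp_pos: [0.5108, 0.0168, 0.0778]
ee_rot: [-3.14, 0.006, 0.25]
contact_force: [-0.5, -0.6, -2.3]
opening: 0.0178
grip_force: 20.0
```

>>> move_arm:
  steps:
    - [1,1,0,0,0]
    - [1,2,0,0,0]
    - [1,2,0,0,0]

```text
clock: 23.35
tcp_pos: [0.5127, 0.0174, 0.0778]
ee_rot: [-3.14, 0.006, 0.25]
contact_force: [-0.3, 0.5, -2.2]
opening: 0.0179
grip_force: 20.0
```

>>> move_arm:
  steps:
    - [1,1,0,0,0]
    - [1,2,0,0,0]
    - [1,2,0,0,0]

```text
clock: 23.65
tcp_pos: [0.5146, 0.0178, 0.0778]
ee_rot: [-3.14, 0.006, 0.25]
contact_force: [0.3, -0.1, -2.0]
opening: 0.0173
grip_force: 20.0
```

>>> move_arm:
  steps:
    - [1,1,0,0,0]
    - [1,2,0,0,0]
    - [1,3,0,0,0]
    - [1,3,0,0,0]

```text
clock: 24.05
tcp_pos: [0.5162, 0.0182, 0.0776]
ee_rot: [-3.14, 0.008, 0.25]
contact_force: [-5.0, -2.0, -0.2]
opening: 0.0176
grip_force: 20.0
```

Contact at 5 N with the axis in the flare, so this one is too big. It goes to yellow.

>>> move_arm:
  steps:
    - [1,-6,0,0,0]
    - [1,-20,0,0,0]
    - [1,-31,0,-10,0]
    - [1,-31,20,-32,0]
    - [1,-31,60,-32,0]
    - [1,-31,105,-32,0]
    - [1,-31,150,-32,0]
    - [1,-31,195,-32,0]
    - [1,-31,230,-32,0]
    - [1,-31,250,-32,0]
    - [1,-31,255,-30,0]
    - [1,-31,255,-12,0]
    - [1,-31,255,0,0]
    - [1,-31,255,5,0]
    - [1,-31,255,7,0]
    - [1,-31,255,7,0]

```text
clock: 25.65
tcp_pos: [0.5503, -0.2357, 0.0706]
ee_rot: [-3.14, 0.006, 0.25]
contact_force: [-0.3, 0.0, -2.2]
opening: 0.0175
grip_force: 20.0
```

```bash
python3 snap.py w14; python3 asc.py 290 218 365 290
```

```text
[ 0.5503 -0.2357  0.0706] [-3.1396  0.0064  0.2503] [-0.3  0.  -2.2] 0.017497823293472988 25.65
218 ::::::::::::::::::::::::::::::.......=*#%*=--:......::::::::.........:::::.
219 :::::::::::::::::::::::::::::::::.:.-*%%%#***-.........::::.cc:....:::::::.
220 ::::::::::::::::::::::::::::::::::++#%%#%#**#-...........:.ccc:.. :+-:::::.
221 :::::::::::::::::::::::::::::::::.+#%%##%#**#-.............cc=:. :*+::::::.
222 :::::::::::::::::::::::::::::::::.+#%%##%#***:.............c++*=-=*=:::::::
223 :::::::::::::::::::::::::::::::::.+#%##%%#**+:............cc==+++++-::::.:.
224 :::::::::::::::::::::::::::::::::.+#%##%##*+:.............cc--=+++*++=:-**#
225 :::::::::::::::::::::::::::::::::.#%%##%#*=:..::..........cc:---===++++++cc
226 :::::::::::::::::::::::::::::::::.#%###%%=. .::::.+=:.....cc=#*=::-=++++++c
227 :::::::::::::::::::::::::::::::::.#%###%#-  .:::::###*-.. .+%*=::.::-===+++
228 :::::::::::::::::::::::::::::::::.#%###%*:  .::::-#%%##+=-+**-..-****=::-+=
229 :::::::::::::::::::::::::::::::::.#%###%*:  .:::::#%%%%###**=:-*######+-:--
230 :::::::::::::::::::::::::::::::::.#%##%%
[... 4055 characters left out ...]
::::::::::::::::::::cccccccccccccccc-:::::::::::::::::::::::
282 ccccccccccccccccc:::::::::::::::::::ccccccccccccc-:::::::::::::::::::::::::
283 cccccccccccccccccc:::::::::::::::::::cccccccccc::::::::::::::::::::::::::::
284 cccccccccccccccccccc::::::::::::::::::ccccccc-:::::::::::::::::::::::::::::
285 ccccccccccccccccccccc:::::::::::::::::::ccc-:::::::::::::::::::::::::::::::
286 cccccccccccccccccccccc:::::::::::::::::::c-::::::::::::::::::::::::::::::::
287 cccccccccccccccccccccccc:::::::::::::::::::::::::::::::::::::::::::::::::::
288 ccccccccccccccccccccccccc::::::::::::::::::::::::::::::::::::::::::::::::::
289 cccccccccccccccccccccccccc:::::::::::::::::::::::::::::::::::::::::::::::::
```

>>> move_arm:
  steps:
    - [1,0,0,1,0]
    - [1,0,0,2,0]
    - [1,0,0,2,0]
    - [0.7,0,0,2,0]
    - [0.45,0,0,2,0]
    - [0.3,0,0,2,0]
    - [0.3,0,0,2,0]
    - [0.3,0,0,2,0]
    - [0.3,0,0,-30,0]
    - [0.3,0,0,-75,0]
  squeeze: 5

```text
clock: 26.75
tcp_pos: [0.5496, -0.2358, 0.1446]
ee_rot: [-3.138, 0.01, 0.249]
contact_force: [0.6, 0.6, 0.8]
opening: 0.0322
grip_force: 0.0
```

>>> move_arm:
  steps:
    - [-0.1,0,-40,-25,0]
    - [-0.1,4,-90,-45,0]
    - [-0.1,8,-138,-45,0]
    - [-0.1,12,-187,-45,0]
    - [-0.1,16,-236,-45,0]
    - [-0.1,20,-285,-45,0]
    - [-0.1,24,-334,-45,0]
    - [-0.1,28,-383,-45,0]
    - [-0.1,32,-432,-45,0]
    - [-0.1,36,-481,-45,0]
    - [-0.1,40,-530,-45,0]
    - [-0.1,44,-575,-45,0]
    - [-0.1,46,-610,-45,0]
    - [-0.1,46,-610,-45,0]
    - [-0.1,46,-610,-45,0]

```text
clock: 28.25
tcp_pos: [0.4445, 0.3665, 0.1909]
ee_rot: [-3.141, 0.006, 0.252]
contact_force: [0.3, -1.7, 0.1]
opening: 0.0514
grip_force: 0.0
```

```bash
python3 snap.py w15; python3 asc.py 315 230 355 275
```

```text
[0.4445 0.3665 0.1909] [-3.1408  0.0065  0.2516] [ 0.3 -1.7  0.1] 0.05144343498677979 28.25
230 ::::::::::::::::::::::::::::::::::::-*##
231 :::::::::::::::::::::::::::::::::.-*####
232 :::::::::::::::::::::::::::::::::*######
233 :::::::::::::::::::::::::::::::::=*#####
234 :::::::::::::::::::::::::::::::::==+*###
235 :::::::::::::::::::::::::::::::::====+*#
236 :::::::::::::::::......::::::::::=====++
237 ::::::::::::::::.=#%%*+:.::::::::=======
238 ::::::::::::::::=%@@@%%%=.::::::-=======
239 :::::::::::::::.*%@%%%%@*:::::::-=======
240 :::::::::::::::.+%%%%%%@*-::::::-=======
241 ::::::::::::::::+*##%%%#+:::::::========
242 ::::::::::::.ccc++**##**=:::::::========
243 ::::::::::.ccccc=-=+***=::::::::========
244 ::::::::.ccccccc+++====-:.::::::========
245 :::::..ccccccccc+**+++++:.::::::========
246 ::::.ccccccccccc++*****+cc:::::::-======
247 ::.ccccccccccccc++*****+cccc.::::::-++==
248 .ccccccccccccc%*++****+=ccccc:::::::-=+=
249 cccccccccccc#%@*+*****++ccccccc.::::::-=
250 ccccccccccc#%%%*+*****+#%ccccccc::::::::
251 ccccccccccc%%%%*+*****+#%%cccccccc.:::::
252 ccccccccccc%%%
[... 316 characters left out ...]
*********++cccccccccccccc
260 ccccccccccc+++**********++cccccccccccccc
261 cccccccccc*+++**********+=cccccccccccccc
262 ccccccccccc+++**********+=cccccccccccccc
263 cccccccccc*+++**********++cccccccccccccc
264 cccccccccc*++***********++cccccccccccccc
265 cccccccccc*++**********++ccccccccccccccc
266 ccccccccccc*+**********++ccccccccccccccc
267 cccccccccccc***********++ccccccccccccccc
268 ccccccccccccc**********+cccccccccccccccc
269 cccccccccccccccc******cccccccccccccccccc
270 cccccccccccccccccccccccccccccccccccccccc
271 cccccccccccccccccccccccccccccccccccccccc
272 cccccccccccccccccccccccccccccccccccccccc
273 cccccccccccccccccccccccccccccccccccccccc
274 :ccccccccccccccccccccccccccccccccccccc-:
```

```bash
python3 - <<'E'
from h import *
w=load('w15');c,s=np.cos(w['rot'][2]),np.sin(w['rot'][2])
for dx in(0,.005): print(wproj(w,np.r_[w['pos'][:2]+dx*np.array([c,s]),.07]))
g=w['img'][225:290:2,205:310].astype(int).mean(2)
for r in range(len(g)): print('%3d '%(225+2*r)+''.join(' .:-=+*#%@'[min(9,int(v//26))] for v in g[r]))
E
```

```text
[[257.29011519 183.27124672]]
[[257.29492373 178.10203509]]
225 @@@@@%*-..:-=================================================================================-::-*%@@@@@@
227 @@@@@#=:..:-=================================================================================-:::=%@@@@@@
229 @@@@%+:...:-=================================================================================-:::-*%@@@@@
231 @@@%*-:...:-=================================================================================-::::-#@@@@@
233 @@@#=:....:-=================================================================================-:::::+%@@@@
235 @@%+-.....:-=================================================================================::::::-*@@@@
237 @%#=:......:================================================================================-:::::::-#@@@
239 @%+:.......:================================================================================-::::::::+%@@
241 %*-:.......:================================================================================-::::::::-*@@
243 #=:........-==================================
[... 1889 characters left out ...]
====================================-:::
279 .:-==================================================================================================-:::
281 .:-===================================================================================================-::
283 .:====================================================================================================-::
285 :-====================================================================================================---
287 ==============------------------------------------------------------------------------------=============
289 ++=====================================================================================================++
```

```bash
python3 - <<'E'
from h import *
w=load('w15')
g=w['img'][160:212,225:290].astype(int).mean(2)
for r in range(len(g)): print('%3d '%(160+r)+''.join(' .:-=+*#%@'[min(9,int(v//26))] for v in g[r]))
E
```

```text
160 ++++=============+#%@@@@@@@@@@@@@@@@@@@%#**+=====================
161 +================+%@@@@@@@@@@@@@@@@@@@@@%#*+=====================
162 ++==============+*%@@@@@@@@@@@@@@@@@@@@@@%*++====================
163 ++==============+*@@@@@@@@@@@@@@@@@@@@@@@@#*+====================
164 +===============+#@@@@@@@@@@@@@@@@@@@@@@@@%*+====================
165 ================*%@@@@@@@@@@@@@@@@@@@@@@@@@%*+===================
166 ================*@@@@@@@@@@@@%%%%%%@@@@@@@@@#+===================
167 ===============+#@@@@@@@@@@%%%%####%@@@@@@@@%+===================
168 ===============+%@@@@@@@@@@%%%####*#%@@@@@@@%+===================
169 ===============+%@@@@@@@@@@%%%####**#%@@@@@@@*===================
170 ===============*@@@@@@@@@@%%%##******#@@@@@@@*+==================
171 ===============#@@@@@@@@@%%###*******#@@@@@@@#+==================
172 ==============+#@@@@@@@@%%%#%%%##*****%@@@@@@#+==================
173 ===============*@@@@@@@%%%@@@@@@@%##**%@@@@@@#+==================
174 ===============*@@@@@@@%@@@@@@@@@@@%#*#@@@@@@#+==================
175 ===============+%@@@@@@@@@@@@@@@@@@@@##@@@@@@*
[... 1839 characters left out ...]

202 =================================================================
203 =================================================================
204 =================================================================
205 =================================================================
206 =================================================================
207 =================================================================
208 =================================================================
209 =================================================================
210 =================================================================
211 =================================================================
```

>>> move_arm:
  steps:
    - [-0.1,1,-2,45,0]
    - [-0.1,1,-2,90,0]
    - [-0.1,1,-2,118,0]
    - [-0.1,1,-2,124,0]
    - [-0.1,1,-2,124,0]
    - [0.4,1,-2,124,0]
    - [1,1,-2,124,0]
    - [1,1,-2,124,0]
    - [1,1,-2,124,0]
    - [1,1,-2,124,0]
    - [1,1,-2,104,0]
    - [1,1,-2,84,0]
    - [1,1,-2,84,0]
  squeeze: 20

```text
clock: 29.65
tcp_pos: [0.4457, 0.3689, 0.109]
ee_rot: [-3.139, 0.004, 0.25]
contact_force: [0.1, -0.9, -1.2]
opening: 0.0178
grip_force: 20.0
```

>>> move_arm:
  steps:
    - [1,-20,30,0,0]
    - [1,-35,70,0,0]
    - [1,-42,115,0,0]
    - [1,-46,163,0,0]
    - [1,-50,210,0,0]
    - [1,-54,258,0,0]
    - [1,-57,305,0,0]
    - [1,-60,340,0,0]
    - [1,-60,357,5,0]
    - [1,-60,357,22,0]
    - [1,-60,357,31,0]
    - [1,-60,357,31,0]
    - [1,-60,357,31,0]

```text
clock: 30.95
tcp_pos: [0.4745, 0.0076, 0.0758]
ee_rot: [-3.14, 0.007, 0.25]
contact_force: [-1.4, 0.8, -2.3]
opening: 0.0177
grip_force: 20.0
```

```bash
python3 snap.py w16; python3 - <<'E'
from h import *
w=load('w16');d=w['pos'][:2]-[.5484,.0267];c,s=np.cos(.2495),np.sin(.2495);print('gauge',d@[c,s],d@[-s,c])
g=w['img'][130:256:3,205:310].astype(int).mean(2)
for r in range(len(g)): print('%3d '%(130+3*r)+''.join(' .:-=+*#%@'[min(9,int(v//26))] for v in g[r]))
E
```

```text
[0.4745 0.0076 0.0758] [-3.1399  0.0072  0.2497] [-1.4  0.8 -2.3] 0.017678189732025475 30.95
gauge -0.07637789107844625 -0.0002802323101506292
130 +++++++*#%@@@@@@@@@@@@@@@%*+===============================================+**%@@@@@@@@@@@@@@@@%*++++++++
133 ++++++++#%@@@@@@@@@@@@@@@%*================================================+**%@@@@@@@@@@@@@@@@%*++++++++
136 ++++++++#%@@@@@@@@@@@@@@@%*================================================+*#%@@@@@@@@@@@@@@@@%*++++++++
139 ++++++++*%%@@@@@@@@@@@@@@%*+===============================================+*#%@@@@@@@@@@@@@@@@%*++++++++
142 ++++++++*%%@@@@@@@@@@@@@@%#+===============================================+*#%@@@@@@@@@@@@@@@@%*++++++++
145 ++++++++*#%@@@@@@@@@@@@@@%#================================================+*#%@@@@@@@@@@@@@@@@%*++++++++
148 %%%%%%%%%%@@@@@@@@@@@@@@@@#+================================================+#%@@@@@@@@@@@@@@@@@@@@@@@%%%
151 @@@@@@@@@@%%@@@@@@@@@@@@@%#+=================================================*%@@@@@@@@@@@@@@@@@@@@@@@@@@
154 @@@@@@@@@@@@@@@@@@@@@@@%*+===============================================
[... 2962 characters left out ...]
--...-***********************+=-::::::::
238 ::::::-+************************+-..:====++**+++++++==========-----:..:+***********************+=-:::::::
241 :::::=**************************=:..:=+***##%%%@@@@@@@@%%%##+==----:..:=************************+=--:::::
244 :::-=**************************+=:..=+*#%@@@@@@@@@@@@@@@@@@@@@%*+==-:..-**************************+=-::::
247 ::-+***************************+-..:+%@@@@@@@@@@@@@@@@@@@@@@@@@@@%*=:..:=**************************+=-:::
250 :-+****************************=:..-#%@@@@@@@@@@@@@@@@@@@@@@@@@@@@%*-...=***************************+=-::
253 =+****************************+-...=#@@@@@@@@@@@@@@@@@@@@@@@@@@@@@@%=...-+***************************+=-:
```

>>> move_arm:
  steps:
    - [1,15,0,0,0]
    - [1,28,0,0,0]
    - [1,36,0,0,0]
    - [1,38,0,0,0]
    - [1,40,0,0,0]
    - [1,42,0,0,0]
    - [1,44,0,0,0]
    - [1,46,0,0,0]
    - [1,46,0,0,0]

```text
clock: 31.9
tcp_pos: [0.5195, 0.019, 0.0757]
ee_rot: [-3.14, 0.006, 0.25]
contact_force: [0.5, -0.8, -1.5]
opening: 0.0177
grip_force: 20.0
```

>>> move_arm:
  steps:
    - [1,3,0,0,0]
    - [1,5,0,0,0]
    - [1,5,0,0,0]

```text
clock: 32.2
tcp_pos: [0.5246, 0.0204, 0.0757]
ee_rot: [-3.14, 0.006, 0.25]
contact_force: [0.0, -0.1, -1.0]
opening: 0.0178
grip_force: 20.0
```

>>> move_arm:
  steps:
    - [1,4,0,0,0]
    - [1,8,0,0,0]
    - [1,12,0,0,0]
    - [1,16,0,0,0]
    - [1,18,0,0,0]
    - [1,18,0,0,0]

```text
clock: 32.8
tcp_pos: [0.5411, 0.0245, 0.0758]
ee_rot: [-3.14, 0.007, 0.25]
contact_force: [-4.4, -0.5, 5.8]
opening: 0.0176
grip_force: 20.0
```

>>> move_arm:
  steps:
    - [1,2,0,0,0]
    - [1,4,0,0,0]
    - [1,6,0,0,0]
    - [1,6,0,0,0]

```text
clock: 33.2
tcp_pos: [0.5469, 0.0259, 0.0758]
ee_rot: [-3.14, 0.007, 0.25]
contact_force: [-4.4, -1.4, 6.2]
opening: 0.0179
grip_force: 20.0
```

>>> move_arm:
  steps:
    - [1,1,0,0,0]
    - [1,2,0,0,0]
    - [1,3,0,0,0]
    - [1,3,0,0,0]

```text
clock: 33.6
tcp_pos: [0.5496, 0.0267, 0.0757]
ee_rot: [-3.14, 0.008, 0.25]
contact_force: [-3.4, -0.5, 6.0]
opening: 0.0176
grip_force: 20.0
```

```bash
python3 snap.py w17; python3 asc.py 228 170 290 220 ; python3 - <<'E'
from h import *
w=load('w17')
g=w['img'][140:256:3,205:310].astype(int).mean(2)
for r in range(len(g)): print('%3d '%(140+3*r)+''.join(' .:-=+*#%@'[min(9,int(v//26))] for v in g[r]))
E
```

```text
[0.5496 0.0267 0.0757] [-3.1395  0.0077  0.2496] [-3.4 -0.5  6. ] 0.01757311755167017 33.6
170 cccc::::::::::::......c:-**-.........:cc:.................. :-
171 cccc:::::::::::::-==: :*#%%+:........ccc:..... ::.=+-..... :+*
172 cccc:::::::::::::-+***+%%%%+:........c=**=.  :=+-.*##-...:+***
173 cccc:::::::::::::-+****%%%%=........-c-+**##=+*#-.*#%##*******
174 cccc:::::::::::::-+****#%#%*-.......:c-:-=+**%#+-.*#%%%#******
175 cccc:::::::::::::-+****###%#*==:.....cc.=---=++==###%%%#******
176 cccc:::::::::::::-*****%%####***-... .-*##*+---==+##%##*******
177 cccc::::::::::::::=+***#%#%###+=:.**=*#####=::::--#%%#++******
178 cccc:::::::::::::::----*#%%#+-:...#%#%##***=::::::#%%*-=******
179 ccc:::::::::::::::::::.+#%%%=.  ..#%%%%#***+:.:::.#%#*-=*****+
180 -:::::::::::::::::::::.+#%%%-   ..#%%#%#***++=-:..#%%******+=-
181 ::::::::::::::::::::::.#%%%%- . ..#%%%%*******++=:*####**#+-::
182 ::::::::::::::::::::::.+#%%%-   ..#%#%%****++****+++###*+=-:::
183 ::::::::::::::::::::::.=#%%%- ....#%%#%#***#+==+**%###*=-:::::
184 :::::::::::::::::::::::=#%%%-   ..#%%#%***#@%@@*==#****+=-..::
185 
[... 5930 characters left out ...]
*=:..-************************++++++++++
239 ++++++**************************+-...:=++===========--------------:...:=************************+++++++++
242 +++++*#*************************=:...:-==++**#%%%@@@@@@%%##*=-----:....-*************************++++++++
245 ++++*#*************************+-...:-+*#%@@@@@@@@@@@@@@@@@@@%#*=--:...-**************************+++++++
248 +++*#**************************+:...-*%@@@@@@@@@@@@@@@@@@@@@@@@@@%+-:..:=**************************++++++
251 +*****************************+=:..:*%@@@@@@@@@@@@@@@@@@@@@@@@@@@@%+:...-****************************++++
254 ###***************************+-...-#@@@@@@@@@@@@@@@@@@@@@@@@@@@@@@%+...:+****************************+*#
```

The body is inside the go gap but dragged on the plate and tilted about 10°. I'll set it down here, regrip upright, lift a little and continue.

>>> move_arm:
  steps:
    - [0.7,0,0,0,0]
    - [0.4,0,0,0,0]
    - [0.4,0,0,0,0]
    - [0.4,-2,0,0,0]
    - [0.4,-5,0,0,0]
    - [0.4,-7,0,0,0]
    - [0.4,-7,0,0,0]

```text
clock: 34.4
tcp_pos: [0.5431, 0.0251, 0.0756]
ee_rot: [-3.14, 0.007, 0.249]
contact_force: [0.9, -0.2, -1.4]
opening: 0.0281
grip_force: 0.0
```

```bash
python3 snap.py w18; python3 - <<'E'
from h import *
w=load('w18')
d=w['pos'][:2]-[.5484,.0267];c,s=np.cos(.2495),np.sin(.2495);print('gauge',d@[c,s],d@[-s,c])
for dx in(-.01,0,.01): print(dx,wproj(w,np.r_[w['pos'][:2]+dx*np.array([c,s]),.078]))
g=w['img'][175:262:3,220:295].astype(int).mean(2)
for r in range(len(g)): print('%3d '%(175+3*r)+''.join(' .:-=+*#%@'[min(9,int(v//26))] for v in g[r]))
E
```

```text
[0.5431 0.0251 0.0756] [-3.1398  0.0065  0.2495] [ 0.9 -0.2 -1.4] 0.028087608881121648 34.4
gauge -0.0055053671320715244 -0.0002669273591282338
-0.01 [[257.44496133 269.13709842]]
0 [[257.47142511 254.05051612]]
0.01 [[257.49801153 237.95541736]]
175 @@@@@@@@@@@@@@@%+=======================================+*#@@@@@@@@@@@@@@@@
178 @@@@@@@@@@@@@@@%+=======================================+*%@@@@@@@@@@@@@@@@
181 @@@@@@@@@@@@@@@%*======================================+**%@@@@@@@@@@@@@@@@
184 @@@@@@@@@@@@@@@%*======================================+**%@@@@@@@@@@@@@@@@
187 @@@@@@@@@@@@@@@%*=======================================+*%@@@@@@@@@@@@@@@@
190 @@@@@@@@@@@@@@@%#=======================================+*%@@@@@@@@@@@@@@@@
193 @@@@@@@@@@@@@@@@#=======================================+*%@@@@@@@@@@@@@@@@
196 @@@@@@@@@@@@@@@@#+=======================================*%@@@@@@@@@@@@@@@@
199 @@@@@@@@@@@@%*+================+++++======================+*#%@@@@@@@@@@@@@
202 @@@@@@@@@@@@%+==========++****++++++++====================+**#@@@@@@@@@@@@@
205 @@@@@@@@@@@@%*=======++*******++++++++===========
[... 766 characters left out ...]
#@@@@@@@@%#******+++++==========-=#@@@@@@@%#=:...-+*********
238 *******+=:....=#@@@@@@@%#*******+++++=========---=#@@@@@@@%=:....=*********
241 *******+-..  .-#@@@@@@@%#*******+++++=========---=+%@@@@@@#-.....:+********
244 ******+=:..  .:+%@@@@@%%#*******++++===========---+#@@@@@#+-......=********
247 ******+:..   .:=+#%@@@%#*****+++==-----------=----=#@@@%#+=-:.....:+*******
250 *****+=..   .:--::-=*%%#*+==-====+========---:::--=+##+--::::......-+******
253 *****+:..   ..::::::--====+****++++++==========------::::::::......:+******
256 ****+-..    .::::::::-=+****##%%%@@@@@@@%%%#*+==----:::::::::.......-+*****
259 ****=:..   ..:::::::-=+*#%@@@@@@@@@@@@@@@@@@@@@%*+==--::::::::......:=+****
```

>>> move_arm:
  steps:
    - [0.4,-4,0,0,0]
    - [0.4,-9,0,0,0]
    - [0.4,-9,0,0,0]
    - [1,-9,0,0,0]
    - [1,-9,0,0,0]
    - [1,-9,0,0,0]
    - [1,-9,0,-2,0]
    - [1,-9,0,-4,0]
    - [1,-6,0,-4,0]
    - [1,-2,0,-4,0]
    - [1,2,0,-4,0]
    - [1,5,0,-4,0]
    - [1,5,0,-4,0]
  squeeze: 20

```text
clock: 35.75
tcp_pos: [0.549, 0.0267, 0.0794]
ee_rot: [-3.14, 0.006, 0.25]
contact_force: [0.0, -0.3, -1.8]
opening: 0.0176
grip_force: 20.0
```

>>> move_arm:
  steps:
    - [1,1,0,0,0]
    - [1,2,0,0,0]
    - [1,3,0,0,0]
    - [1,3,0,0,0]

```text
clock: 36.15
tcp_pos: [0.5514, 0.0272, 0.0795]
ee_rot: [-3.14, 0.006, 0.25]
contact_force: [-0.4, -0.7, -1.7]
opening: 0.0171
grip_force: 20.0
```

>>> move_arm:
  steps:
    - [1,1,0,0,0]
    - [1,2,0,0,0]
    - [1,3,0,0,0]
    - [1,3,0,0,0]

```text
clock: 36.55
tcp_pos: [0.5543, 0.0279, 0.0795]
ee_rot: [-3.14, 0.006, 0.25]
contact_force: [0.5, 0.2, -0.9]
opening: 0.0177
grip_force: 20.0
```

>>> move_arm:
  steps:
    - [1,1,0,0,0]
    - [1,2,0,0,0]
    - [1,2,0,0,0]

```text
clock: 36.85
tcp_pos: [0.5554, 0.0282, 0.0794]
ee_rot: [-3.14, 0.008, 0.25]
contact_force: [-3.4, -1.5, 1.6]
opening: 0.0177
grip_force: 20.0
```

The plunger stops at the no-go step (TCP at gauge x ≈ 7 mm, 3.5 N), so it is good. It goes to green.

>>> move_arm:
  steps:
    - [1,-3,0,0,0]
    - [1,-5,0,-15,0]
    - [1,-5,0,-40,0]
    - [1,-10,5,-45,0]
    - [1,-40,38,-45,0]
    - [1,-74,74,-45,0]
    - [1,-108,112,-45,0]
    - [1,-142,150,-45,0]
    - [1,-176,188,-45,0]
    - [1,-202,218,-42,0]
    - [1,-213,230,-30,0]
    - [1,-213,230,-10,0]
    - [1,-213,230,2,0]
    - [1,-213,230,6,0]
    - [1,-213,230,7,0]
    - [1,-213,230,8,0]
    - [1,-213,230,8,0]

```text
clock: 38.55
tcp_pos: [0.4068, -0.2471, 0.0728]
ee_rot: [-3.141, 0.006, 0.25]
contact_force: [-0.1, -0.1, -0.8]
opening: 0.0173
grip_force: 20.0
```

```bash
python3 snap.py w19; python3 asc.py 255 230 320 325
```

```text
[ 0.4068 -0.2471  0.0728] [-3.1405  0.0058  0.2503] [-0.1 -0.1 -0.8] 0.017343917030296824 38.55
230 +=--:::::::ccccccccc:.......:=++#%%##*-:::......:cccccc..........
231 +*++-::::::::-cccccccc:........:-+#%+-::::.....:ccccccccc-.......
232 =++*+=-::::::::cccccccccc.........-+=:::::.....:-cccccccccc:.....
233 -==+++-::::::::::-ccccccccc-.......:.::::::...:::::cccccccc:.....
234 :--===:.:::::::::::cccccccccc:.........::::::::::::::cccccc.ccc:.
235 :::-::...::::::::::::-ccccccccc:.........::::::::::::::-cc.cccc::
236 ::::::.....::::::::::..:.:ccccccc:..........:::::::::::::..cc=-::
237 :::::........::::::..:.....:cccccccc..........:::::::::.. cc=*+=-
238 :::::...........::.:cccc......cccccccc:..........::::::...cc=++*=
239 :::::..............cccc:... :+**+ccccccc:..........:::::..c---==:
240 :::::..............cc+=-.  :+*#+-:cccccccc:..........:::::::::-::
241 :::::.............cc++*+=-:+#+=:::::-ccccccc:...........:::.:::::
242 ::::::............cc==++**=++-:::::::::cccccccc..........::::::::
243 ::::::::..........cc--===++=-::::::::::::cccccccc:.........::::::
244 :::::::::::.......cc
[... 4945 characters left out ...]

315 ::::::::::::::::::::ccccccccccccccccccc::::::::::::::::::::::::::
316 ::::::::::::::::::::::cccccccccccccccc:::::::::::::::::::::::::::
317 :::::::::::::::::::::::ccccccccccccc:::::::::::::::::::::::::::::
318 ::::::::::::::::::::::::ccccccccccc::::::::::::::::::::::::::::::
319 :::::::::::::::::::::::::cccccccc::::::::::::::::::::::::::::::::
320 ::::::::::::::::::::::::::cccccc:::::::::::::::::::::::::::::::::
321 :::::::::::::::::::::::::::ccc:::::::::::::::::::::::::::::::::::
322 :::::::::::::::::::::::::::::::::::::::::::::::::::::::::::::::::
323 :::::::::::::::::::::::::::::::::::::::::::::::::::::::::::::::::
324 :::::::::::::::::::::::::::::::::::::::::::::::::::::::::::::::::
```

>>> move_arm:
  steps:
    - [1,0,0,1,0]
    - [1,0,0,1,0]
    - [0.7,0,0,1,0]
    - [0.45,0,0,1,0]
    - [0.3,0,0,1,0]
    - [0.3,0,0,1,0]
    - [0.3,0,0,1,0]
    - [0.3,0,0,-30,0]
    - [0.3,0,0,-75,0]
    - [0.3,0,0,-100,0]
  squeeze: 5

```text
clock: 39.65
tcp_pos: [0.4071, -0.2476, 0.1745]
ee_rot: [-3.141, 0.006, 0.249]
contact_force: [0.2, -0.6, -0.8]
opening: 0.0324
grip_force: 0.0
```

>>> move_arm:
  steps:
    - [0.2,33,-37,-15,0]
    - [0.2,66,-73,-17,0]
    - [0.2,99,-110,-17,0]
    - [0.2,132,-146,-17,0]
    - [0.2,165,-182,-17,0]
    - [0.2,198,-219,-17,0]
    - [0.2,231,-255,-17,0]
    - [0.2,264,-291,-17,0]
    - [0.2,297,-328,-17,0]
    - [0.2,330,-363,-17,0]
    - [0.2,356,-392,-17,0]
    - [0.2,370,-407,-17,0]
    - [0.2,370,-407,-17,0]
    - [0.2,370,-407,-17,0]

```text
clock: 41.05
tcp_pos: [0.6647, 0.2381, 0.1873]
ee_rot: [-3.141, 0.007, 0.25]
contact_force: [-0.1, -0.5, 0.3]
opening: 0.037
grip_force: 0.0
```

```bash
python3 snap.py w20; python3 asc.py 275 262 300 302;  python3 - <<'E'
from h import *
w=load('w20');c,s=np.cos(w['rot'][2]),np.sin(w['rot'][2])
for dx in(0,.005): print(wproj(w,np.r_[w['pos'][:2]+dx*np.array([c,s]),.07]))
g=w['img'][150:215:2,215:300].astype(int).mean(2)
for r in range(len(g)): print('%3d '%(150+2*r)+''.join(' .:-=+*#%@'[min(9,int(v//26))] for v in g[r]))
E
```

```text
[0.6647 0.2381 0.1873] [-3.1408  0.0074  0.2498] [-0.1 -0.5  0.3] 0.03696107052957528 41.05
262 :::::::::::::::::::::::::
263 :::::::::::::::::::::::::
264 ::::::::::....:::::::::::
265 ::::::::.===*=:::::::::::
266 :::::::.=%%%%%%=:::::::::
267 :::::::-#%@%%%@%=::::::::
268 ::::::.+%%%%%%%@*::::::::
269 :::::::+%@%%%%%@*::::::::
270 :::::cc+*%@%%%@%+::::::::
271 :::cccc=+*##%##*=::::::::
272 ::ccccc==+*****+-c:::::::
273 -cccccc+-=+***+--ccc:::::
274 ccccccc++=======-cccc::::
275 ccccccc++*+*++++-ccccc:::
276 ccccccc++******+cccccccc:
277 ccccccc++*****++ccccccccc
278 ccccccc++*****++ccccccccc
279 ccccc##*+*****+=#+ccccccc
280 cccc#%%*+*****+=%%ccccccc
281 cccc%%%*+*****+=%@*cccccc
282 cccc%%%*+*****+=%@#cccccc
283 cccc%%%#*****++*%@#cccccc
284 cccc#%%%#*****%%%%*cccccc
285 cccc+#%%%%%%%%%@%#+cccccc
286 cccc+*#%%%%%%%%%#*=cccccc
287 cccc++**#%%%%##**+=cccccc
288 cccc+++***###***++ccccccc
289 cccc+++*********++ccccccc
290 cccc+++*********++ccccccc
291 cccc++**********++ccccccc
292 cccc++**********++ccccccc
293 cccc++*********++=ccccccc
294 cccc++*********++=ccccccc
295 cccc++********
[... 2521 characters left out ...]
===========================================+=======================+==
202 %%%%####**++==================+=====+================================================
204 %%%#######**++==============================+========================================
206 %%##########*++======================================================================
208 %###########**+======================================================================
210 %###########**++=====================================================================
212 @@@@%#######**+==================+===================================================
214 @@@@@@@%####*++======================================================================
```

Green placement is upright. Plunger 3 is under the gripper (stem at row 186, col 255).

>>> move_arm:
  steps:
    - [0.2,-1,-2,45,0]
    - [0.2,-1,-2,88,0]
    - [0.2,-1,-2,114,0]
    - [0.2,-1,-2,120,0]
    - [0.2,-1,-2,120,0]
    - [0.5,-1,-2,120,0]
    - [1,-1,-2,120,0]
    - [1,-1,-2,120,0]
    - [1,-1,-2,120,0]
    - [1,-1,-2,100,0]
    - [1,-1,-2,70,0]
    - [1,-1,-2,60,0]
    - [1,-1,-2,60,0]
  squeeze: 20

```text
clock: 42.45
tcp_pos: [0.6641, 0.2408, 0.1292]
ee_rot: [-3.139, 0.004, 0.25]
contact_force: [1.2, 0.5, -2.9]
opening: 0.0175
grip_force: 20.0
```

>>> move_arm:
  steps:
    - [1,0,0,-25,0]
    - [1,-20,15,-32,0]
    - [1,-58,43,-32,0]
    - [1,-98,73,-32,0]
    - [1,-138,103,-32,0]
    - [1,-178,133,-32,0]
    - [1,-212,158,-32,0]
    - [1,-235,175,-20,0]
    - [1,-240,179,15,0]
    - [1,-240,179,40,0]
    - [1,-240,179,50,0]
    - [1,-240,179,50,0]
    - [1,-240,179,50,0]

```text
clock: 43.75
tcp_pos: [0.4744, 0.0074, 0.0787]
ee_rot: [-3.14, 0.008, 0.249]
contact_force: [0.4, 0.3, -1.6]
opening: 0.0175
grip_force: 20.0
```

```bash
python3 snap.py w21; python3 - <<'E'
from h import *
w=load('w21');d=w['pos'][:2]-[.5484,.0267];c,s=np.cos(.2495),np.sin(.2495);print('gauge',d@[c,s],d@[-s,c])
g=w['img'][142:256:4,205:310].astype(int).mean(2)
for r in range(len(g)): print('%3d '%(142+4*r)+''.join(' .:-=+*#%@'[min(9,int(v//26))] for v in g[r]))
E
```

```text
[0.4744 0.0074 0.0787] [-3.14    0.0076  0.2494] [ 0.4  0.3 -1.6] 0.017465193441600795 43.75
gauge -0.0764915293575024 -0.0003920607796921785
142 ++++++++*#%@@@@@@@@@@@@@@@#+==============================================+**%@@@@@@@@@@@@@@@@%*+++++++++
146 #########%%@@@@@@@@@@@@@@@#+===============================================+*#@@@@@@@@@@@@@@@@%##########
150 @@@@@@@@@@@%@@@@@@@@@@@@@@#+================================================+#@@@@@@@@@@@@@@@@@@@@@@@@@@@
154 %@@@@@@@@@@@@@@@@@@@@@%*+======================================================+*%@@@@@@@@@@@@@@@@@@@@@@@
158 %%%%%%@@@@@@@@@@@@%#+==============================================================+*%@@@@@@@@@@@@@@@@@@@
162 +#%%@%@%@@@@@@%#+=---------------------------------------------------------------------=#%@@@@@@@@@@@@%*=
166 ---=+#%%@%%#+---------::::::::::::::::::::::::::::::::::::::::::::::::::::::::::::::::::::-=*%@@@@%+-::::
170 -----------------:-::::::::::::::::::::::::::::::::::::::::::::::::::::::::::::::::::::::::::::-:::::::::
174 --------------::::::::::::::::::::::::::::::::::::::::::::::::::::::::::::
[... 1531 characters left out ...]
-:..:+*********************+=-::::::::::
234 ::::::::=************************=:..-+****++=--------::::----=---:...-+*********************++--::::::::
238 ::::::-+************************+-..:=+===++++++++++==========-:---:..:+***********************+=-:::::::
242 ::::-=*************************+=:..:-+****#%%@@@@@@@@@@@%#*+===---:...-+************************+=-:::::
246 ::-=***************************+-..:=*#%@@@@@@@@@@@@@@@@@@@@@@@%#+--...:+*************************++-::::
250 :-+****************************=:..-#%@@@@@@@@@@@@@@@@@@@@@@@@@@@@%*-...=***************************+=-::
254 =*****************************+-...-#@@@@@@@@@@@@@@@@@@@@@@@@@@@@@%*-...:+****************************+=-
```

>>> move_arm:
  steps:
    - [1,15,0,0,0]
    - [1,30,0,0,0]
    - [1,38,0,0,0]
    - [1,42,0,0,0]
    - [1,46,0,0,0]
    - [1,50,0,0,0]
    - [1,56,0,0,0]
    - [1,62,0,0,0]
    - [1,66,0,0,0]
    - [1,66,0,0,0]

```text
clock: 44.8
tcp_pos: [0.5394, 0.0241, 0.0785]
ee_rot: [-3.14, 0.006, 0.25]
contact_force: [0.1, 1.2, -2.2]
opening: 0.0176
grip_force: 20.0
```

>>> move_arm:
  steps:
    - [1,3,0,0,0]
    - [1,6,0,0,0]
    - [1,9,0,0,0]
    - [1,12,0,0,0]
    - [1,14,0,0,0]
    - [1,14,0,0,0]

```text
clock: 45.4
tcp_pos: [0.5526, 0.0275, 0.0785]
ee_rot: [-3.14, 0.006, 0.25]
contact_force: [-1.0, -0.0, -2.5]
opening: 0.0177
grip_force: 20.0
```

>>> move_arm:
  steps:
    - [1,1,0,0,0]
    - [1,2,0,0,0]
    - [1,3,0,0,0]
    - [1,4,0,0,0]
    - [1,4,0,0,0]

```text
clock: 45.9
tcp_pos: [0.5563, 0.0285, 0.0785]
ee_rot: [-3.14, 0.006, 0.25]
contact_force: [0.4, -1.0, -2.5]
opening: 0.0173
grip_force: 20.0
```

>>> move_arm:
  steps:
    - [1,1,0,0,0]
    - [1,2,0,0,0]
    - [1,3,0,0,0]
    - [1,4,0,0,0]
    - [1,4,0,0,0]

```text
clock: 46.4
tcp_pos: [0.5602, 0.0295, 0.0785]
ee_rot: [-3.14, 0.006, 0.25]
contact_force: [-0.5, 0.0, -2.3]
opening: 0.0174
grip_force: 20.0
```

>>> move_arm:
  steps:
    - [1,2,0,0,0]
    - [1,4,0,0,0]
    - [1,6,0,0,0]
    - [1,8,0,0,0]
    - [1,8,0,0,0]

```text
clock: 46.9
tcp_pos: [0.5681, 0.0315, 0.0784]
ee_rot: [-3.14, 0.006, 0.25]
contact_force: [-0.4, 0.9, -2.0]
opening: 0.0179
grip_force: 20.0
```

>>> move_arm:
  steps:
    - [1,3,0,0,0]
    - [1,6,0,0,0]
    - [1,9,0,0,0]
    - [1,12,0,0,0]
    - [1,14,0,0,0]
    - [1,15,0,0,0]
    - [1,15,0,0,0]

```text
clock: 47.6
tcp_pos: [0.5824, 0.0351, 0.0783]
ee_rot: [-3.14, 0.006, 0.25]
contact_force: [-0.5, -0.2, -1.1]
opening: 0.0174
grip_force: 20.0
```

>>> move_arm:
  steps:
    - [1,1,0,0,0]
    - [1,2,0,0,0]
    - [1,3,0,0,0]
    - [1,4,0,0,0]
    - [1,4,0,0,0]

```text
clock: 48.1
tcp_pos: [0.5864, 0.0362, 0.0783]
ee_rot: [-3.14, 0.006, 0.25]
contact_force: [0.4, -0.7, -2.3]
opening: 0.0175
grip_force: 20.0
```

It passes the no-go gap and runs on, so it is too small. It goes to red.

>>> move_arm:
  steps:
    - [1,-5,0,0,0]
    - [1,-5,0,-30,0]
    - [1,-5,0,-70,0]
    - [1,-15,15,-95,0]
    - [1,-38,58,-95,0]
    - [1,-62,101,-95,0]
    - [1,-86,144,-95,0]
    - [1,-110,187,-95,0]
    - [1,-134,230,-95,0]
    - [1,-158,273,-95,0]
    - [1,-182,316,-95,0]
    - [1,-203,355,-90,0]
    - [1,-214,378,-75,0]
    - [1,-216,384,-45,0]
    - [1,-216,384,-15,0]
    - [1,-216,384,2,0]
    - [1,-216,384,6,0]
    - [1,-216,384,7,0]
    - [1,-216,384,8,0]
    - [1,-216,384,8,0]

```text
clock: 50.1
tcp_pos: [0.4713, -0.3894, 0.072]
ee_rot: [-3.14, 0.006, 0.25]
contact_force: [-2.4, 1.4, 4.1]
opening: 0.0175
grip_force: 20.0
```

```bash
python3 snap.py w22; python3 asc.py 325 275 405 358
```

```text
[ 0.4713 -0.3894  0.072 ] [-3.14    0.0061  0.2496] [-2.4  1.4  4.1] 0.01752227034458835 50.1
275 ccccccccccccccccccccccccccc::........+#%#*+---==-:.:::::::::::::::::-cccccc:....
276 ccccccccccccccccccccccccc-:::::-:.. =####***-:--:....:::::::::::::::::ccccc-::..
277 ccccccccccccccccccccccc::::::::+#+:-#####**#=::::......::::::::::::::..:cccc::::
278 ccccccccccccccccccccc:::::::::.#%########**+:::::.........::::::::::...  =cccc::
279 ccccccccccccccccccc-::::::::::.#%########*+:.:::............:::::::.-c. :*ccccc:
280 ccccccccccccccccc-:::::::::::::#%######%#+-..:::..............::::.:cc..+*cccccc
281 cccccccccccccccc-::::::::::::::#########*-. .::.................::.ccc.=*ccccccc
282 :ccccccccccccc-::::::::::::::::#%#######=. .:::....................cc=:=cccccccc
283 ::cccccccccc::::::::::::::::::-#%#####%*:  .:::...................cc++=+cccccccc
284 :::ccccccc-:::::::::::::::::::-#######%+:  .::::..................cc++++++cccccc
285 :::::ccc-:::::::::::::::::::::=#######%=.  .:::::::..............cc====+++++cccc
286 ::::::c-:::::::::::::::::::::.+#######%=.  .:::::::-*=:..........cc
[... 5348 characters left out ...]
::::::::::::::::::::
350 ::::::::::::::::::::::::::::::::::ccccccccccccccccccc:::::::::::::::::::::::::::
351 ::::::::::::::::::::::::::::::::::::cccccccccccccccc::::::::::::::::::::::::::::
352 :::::::::::::::::::::::::::::::::::::ccccccccccccccc::::::::::::::::::::::::::::
353 ::::::::::::::::::::::::::::::::::::::ccccccccccccc:::::::::::::::::::::::::::::
354 ::::::::::::::::::::::::::::::::::::::::cccccccccc::::::::::::::::::::::::::::::
355 :::::::::::::::::::::::::::::::::::::::::cccccccc:::::::::::::::::::::::::::::::
356 ::::::::::::::::::::::::::::::::::::::::::cccccc::::::::::::::::::::::::::::::::
357 ::::::::::::::::::::::::::::::::::::::::::::ccc:::::::::::::::::::::::::::::::::
```

>>> move_arm:
  steps:
    - [0.8,0,0,0,0]
    - [0.6,0,0,0,0]
    - [0.4,0,0,0,0]
    - [0.3,0,0,0,0]
    - [0.3,0,0,0,0]
    - [0.3,0,0,0,0]
    - [0.3,0,0,-30,0]
    - [0.3,0,0,-80,0]
    - [0.3,-20,-40,-130,0]
    - [0.3,-30,-85,-170,0]
    - [0.3,-30,-135,-190,0]
    - [0.3,-30,-185,-190,0]
    - [0.3,-30,-235,-190,0]
    - [0.3,-30,-285,-190,0]
    - [0.3,-30,-335,-190,0]
    - [0.3,-30,-335,-190,0]
  squeeze: 5

```text
clock: 51.8
tcp_pos: [0.3597, -0.0697, 0.2616]
ee_rot: [-3.138, 0.007, 0.252]
contact_force: [-0.9, -0.2, 0.3]
opening: 0.0327
grip_force: 0.0
```

```bash
python3 - <<'E'
from cell import readout,optics
import cv2
s=readout.state();print(s['tcp_pos'],s['clock'],s['contact_force'])
I=optics.read_camera('side')['img'][:,:,::-1]
cv2.imwrite('pics/fin.png',cv2.resize(I[135:360,150:450],(800,600),interpolation=cv2.INTER_CUBIC))
E
```

```text
[ 0.35969275 -0.06968818  0.26157805] 51.8 [-0.86723604 -0.20205876  0.32519625]
```

View pics/fin.png

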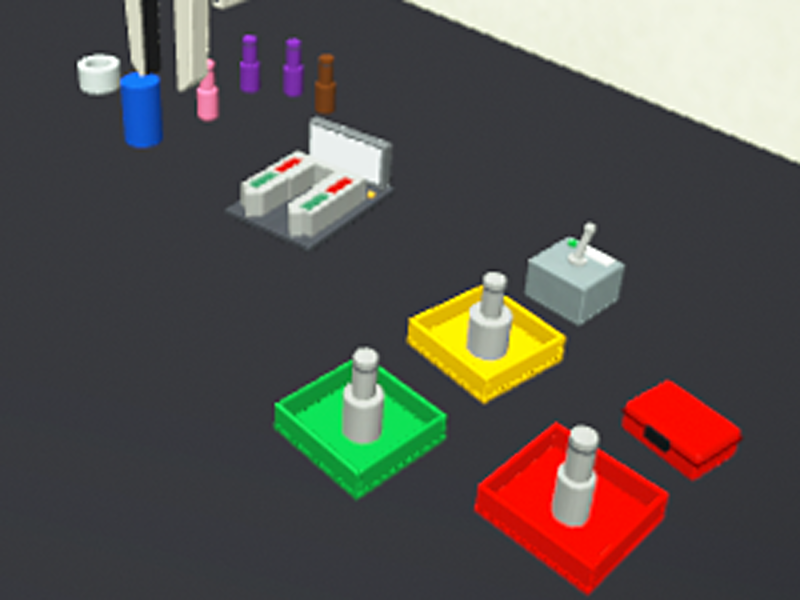

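The final view shows the three plungers upright in green (365,395), yellow (490,315) and red (575,475). The toggle is on at (588,235), and the blue slug, ring and case are undisturbed.

```bash
python3 -c "
from cell import ctrl
print(ctrl.job_done())"
```

```text
the job is handed in; nothing more can be done
None
```

The job is handed in at about 52 s: the toggle is on, the three plungers stand upright in their trays (good in green, too big in yellow, too small in red) and the bystanders look unmoved. Along the way I overran the too-big plunger at the gauge mouth and it toppled, so I picked it up and tried it again upright before traying it; the verdict itself was not returned.

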